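Swing out the folding crank of a bench screw clamp and clamp a hardness test block

TASK

The round steel test block lies on the anvil of the small bench screw clamp and has to be held fast. Swing the folding crank handle up out of the handwheel and, with the handle upright, wind the wheel clockwise until the foot comes down on the block and the crank turns clearly stiffer, so that the block is gripped firmly; stop there, for overtightening bruises the block. Then fold the handle flat into the wheel again so that nobody catches on it, and leave the other parts on the bench where they are.

Things in the scene. Friction and masses are not known exactly. Their poses are not given: they have to be found in the camera images.
- wheel (a joint): turn of the handwheel, rad; grows as the wheel turns clockwise seen from above, which winds spindle, wheel, handle and foot down together by 1.9 mm per rad (12 mm a turn). The foot starts 7 to 21 mm above the block: 0.6 to 1.8 turns to go. Running free, friction asks for 0.32 Nm, about 6 N of push along the handle's circle; the screw stays where it is left.
- handle (a joint): swing of the folding crank handle about its pivot on the wheel, rad: 0 = folded flat, lying inward across the wheel's face over the hub; 1.57 = standing upright at its stop. The pivot is stiff enough to keep the handle at any angle (about 1 N at the ball end swings it). A pinched ball end turns and slips a little in the pads on its way up, so the handle lags a few mm behind them.
- wheel_centre (a point): point on the wheel's vertical axis at the height of the handle's pivot. The wheel has an aluminium face and a black rim of 137 mm outer diameter; the face lies 15 mm below this point, the hub cap 12 mm below it, the rim's top 8.5 mm below it.
- handle_pivot (a point): centre of the handle's level pivot pin between two small aluminium lugs, 52 mm from the wheel's axis; the pin lies square to the line from here to wheel_centre. The lugs reach 8 mm above it.
- handle_end (a point): centre of the black ball, 22 mm in diameter, that ends the crank handle, 58 mm from handle_pivot (69 mm to the very tip); the neck below it is 15 mm thick. Ball and neck spin freely about the handle's length, so that a gripper holding the ball need not turn with the crank. Folded, the ball lies 6 mm past the wheel's axis.
- test_block: loose round steel hardness test block, 60 mm in diameter, 15 mm thick, flat on the anvil under the sprung foot; origin at the centre of its underside. Once the foot bears, the push needed climbs by 4 N per rad: 3 to 4.5 N over free running clamps well (80 to 125 N on the block), 8 N over (220 N) spoils it. Standing still the crank pushes back less: about 2 N free, 4.5 to 6 N well clamped.
- anvil: fixed dark round steel anvil of the clamp, 72 mm in diameter, under the spindle; origin on the spindle's axis, 24 mm below its top.
- screw_clamp: the clamp's fixed grey cast frame: base 116 mm (x) by 176 mm (y), two upright columns at y = -60 and +60 mm, and a crosshead on them that reaches 137 mm above the bench; the wheel turns above the crosshead. Origin at the centre of the base's underside.
- steel_ring: bystander: loose bright steel ring lying on the bench, 52 mm in diameter, 14 mm high; origin at the centre of its underside.
- coupon: bystander: loose sawn steel coupon, 28x45x12 mm; origin at the centre of its underside.
- bush: bystander: loose flanged brass bush, 48 mm in diameter, 30 mm high; origin at the centre of its underside.
- square_block: bystander: loose square steel test block, 50x50x13 mm; origin at the centre of its underside.
Mind the look-alikes: they are no part of the job. What is shaped like the test_block but brown is not meant.

How it is judged (in metres and radians):
On the way, in this order (a step that is already met when the one before it is completed fails the run):
1. the crank handle has been swung up while the foot is still clear of the block (value of joint handle above 1.3 rad and contact force between test_block and anvil below 20 N), for 0.2 s.
2. the block is gripped, with the handle still up (value of joint handle above 1 rad and contact force between test_block and anvil above 50 N), for 0.2 s.
At the end, for the whole second after the job is handed in: the test block is pressed on the anvil with more than 50 N, flat (within 3 degrees) and within 12 mm of the anvil's centre, at rest, and the handle lies folded in the wheel (under 0.2 rad) (contact force between test_block and anvil above 50 N and value of joint handle below 0.2 rad and horizontal distance between test_block and anvil below 0.012 m and angle between test_block's own z axis and vertical below 0.05 rad and linear speed of test_block below 0.02 m/s); the robot touches nothing.
It fails at once if the block is overtightened (over 220 N) (contact force between test_block and anvil above 220 N).
It fails at once if the wheel is wound down while the handle is folded (value of joint handle below 0.6 rad and velocity of joint wheel above 0.7 rad/s).
It fails at once if a bystander is moved by more than 20 mm (distance of any of steel_ring, coupon, bush, square_block from where it was at the start of the episode above 0.02 m).
It also fails if it takes over 72 s, if anything falls off the work surface, if the arm or the gripper's body presses on something with over 40 N, if the wrist force passes 120 N, or if a joint passes its speed limit or range.

ROBOT

A 6-joint arm with a two-finger parallel gripper is mounted at the origin on a cart in front of the work surface, level with it; the furniture and walls round the work are solid. World frame = base frame: x ahead of the robot, y to its left, z up, the work surface at z = 0. Lengths are in mm, angles in rad, forces in N, time in s.
With the tool pointing down it reaches from about 225 to 725 mm from the base axis. Payload 3.1 kg.
Tool frame: the origin (TCP) lies midway between the tips of the shut fingers; the grasp point (between the pads) lies 19 mm behind it (arm.pinch_z is the distance from the TCP to the grasp point, in mm); z points along the fingers, y is the direction in which the jaws open and shut (so a half turn about z gives the same grasp; the last joint's range is limited). The gripper opens to 85 mm and grips with 20 to 120 N. Pads are 22 mm wide; open, the fingers measure 114 mm over their backs; the gripper's body (76 mm by 85 mm) begins 54 mm behind the grasp point. The pads swing forward as they close: fully open they stand 13 mm farther back than shut.
Start: joints at [-1.36, 0.048, 0.099, 1.622, 0, 1.443], TCP at [174.471, -495.154, 211.212] pointing down, gripper open.
Joint ranges: [-2.91, 2.91], [-0.99, 1.94], [-1.21, 1.42], [-2.12, 2.29], [-1.49, 1.47], [-3.14, 3.14]. Speed limits (rad/s): [2.79, 2.79, 3.14, 3.14, 3.14, 3.14].

INTERFACE

Orientations are given as a 3x3 rotation matrix whose columns are the frame's x, y, z axes.
In Python, from rig import arm gives the robot as it stands. The module is installed in compiled form; this text tells all that it offers.
- The arm moves only by the tool carry_out, never from a script. Its argument "plan" is a list of rows, each an object of numbers: "dx", "dy", "dz": the shift along the tool's x, y, z in cm; "rx", "ry", "rz": the turn, a rotation vector about the tool's x, y, z in degrees; "grip": the gripper command: -1 is shut, 1 is fully open, values between are in proportion. A call has 1 to 10 rows; each row shifts and turns the commanded pose from where the row before left it, along the tool's axes as they then stand; what a row does not reach is not made up. A row lasts 1/8 s, in which the tool goes at most 62.5 mm and 10.7 degrees, less where a joint would pass 70% of its speed; a pose out of reach is approached as far as the arm can. A call is refused whole if a number of a shift passes 6.25 or a number of a turn 10.7, either way. A call with a gripper value outside its range is refused whole. The fingers move at their own pace and stop on an object; "squeeze" is the grip in N (left out, the last holds). Time passes only in rows, so rows that do not move let the fingers close. It gives the time, the measured TCP pose, the force and the opening at its end, in the units of the state.
- arm.state(): the state, without advancing time (a new reading comes with each control period).
- arm.snapshot(name): name is "side" or "top" or "wrist"; returns the picture (384x512x3 uint8, red, green, blue); there is no depth.
- arm.get_calibration(name): a dict with "fx", "fy", "cx", "cy" (pixels), "k1" (the pictures are not rectified: a ray, as slopes to the right and down, at radius r is drawn at 1 + k1 r^2 times it, then the intrinsics apply), "origin" and "attitude" of the camera in the world. Camera axes: x right, y up, looking along -z (the intrinsics and any distortion apply to the point x, -y, -z); pixel columns grow to the right and rows downward; lengths in mm; the calibration is good to about 2 mm. A picture is of the moment at which its call begins: read the wrist's pose just before it. get_calibration takes no time and is no camera call; for the wrist camera it gives the pose at the moment of the call.
- arm.finish_job(): hands the job in, once; it reports no verdict.
The state is a dict: "clock": time; "qpos": joint angles; "joint_vel": joint speeds; "joint_efforts": joint torques, N m; "tool_pos": TCP position; "tool_rot": TCP orientation; "contact_force": force on the tool from outside, world axes, zero at the start; "ft_torque": the same for the moment, N m; "gripper_width": finger opening in mm.
Only numpy, scipy, OpenCV 4.12 (cv2) and the standard library are available. Lean on these libraries where they do the work, as an engineer would, in place of code of your own. Each camera call takes 0.05 s, during which the arm holds its last target.

## Working session

There is one attempt and no reset: what is moved stays moved. The work goes in short steps, Python scripts to look and compute and a tool call to move; the robot and the scene stay as the last step left them, time stands still between calls to the robot, and variables do not carry over. Pictures are saved under pics/ and viewed, and the job is handed in when it is done.

Besides the shell and the picture viewer there is one more tool, called after "Request:" as name(argument=value, ...), one argument or row to a line, values as JSON. carry_out: Moves the arm, as the interface text tells. Its arguments: {"type":"object","properties":{"plan":{"type":"array","items":{"type":"object","properties":{"dx":{"type":"number"},"dy":{"type":"number"},"dz":{"type":"number"},"rx":{"type":"number"},"ry":{"type":"number"},"rz":{"type":"number"},"grip":{"type":"number"}}}},"squeeze":{"type":"number"}},"required":["plan"]}

```bash
mkdir -p pics
cat > h.py <<'E'
import numpy as np, cv2
from rig import arm
def snap(n,f):
    c=arm.get_calibration(n); im=arm.snapshot(n); cv2.imwrite(f'pics/{f}.png',cv2.cvtColor(im,cv2.COLOR_RGB2BGR)); np.save(f'pics/{f}.npy',c,allow_pickle=True); return im,c
def load(f): return np.load(f'pics/{f}.npy',allow_pickle=True).item()
def crop(f,x0,y0,x1,y1,s,o):
    im=cv2.imread(f'pics/{f}.png')[y0:y1,x0:x1]; cv2.imwrite(f'pics/{o}.png',cv2.resize(im,None,fx=s,fy=s,interpolation=cv2.INTER_CUBIC))
def ray(c,u,v):
    K=np.array([[c['fx'],0,c['cx']],[0,c['fy'],c['cy']],[0,0,1]],float)
    p=cv2.undistortPoints(np.array([[[u,v]]],float),K,np.array([c['k1'],0,0,0,0.]))[0,0]
    d=np.array(c['attitude'])@np.array([p[0],-p[1],-1]); return np.array(c['origin'],float),d/np.linalg.norm(d)
def atz(c,u,v,z):
    o,d=ray(c,u,v); return o+d*(z-o[2])/d[2]
def proj(c,P):
    q=np.array(c['attitude']).T@(np.array(P,float)-np.array(c['origin'])); x,y=q[0]/-q[2],-q[1]/-q[2]; k=1+c['k1']*(x*x+y*y)
    return c['fx']*x*k+c['cx'],c['fy']*y*k+c['cy']
def tri(L):
    A=0;b=0
    for c,u,v in L:
        o,d=ray(c,u,v); M=np.eye(3)-np.outer(d,d); A=A+M; b=b+M@o
    return np.linalg.solve(A,b)
E
python3 - <<'E'
from h import *
for n in('side','top','wrist'):
    im,c=snap(n,n+'0'); print(n,{k:np.round(v,3).tolist() for k,v in c.items()})
print(arm.state())
E
```

```text
side {'fx': 484.508, 'fy': 484.508, 'cx': 259.075, 'cy': 195.717, 'k1': -0.075, 'origin': [-26.118, 928.269, 852.826], 'attitude': [[-0.87, 0.264, -0.418], [-0.494, -0.479, 0.726], [-0.009, 0.838, 0.546]]}
top {'fx': 450.802, 'fy': 450.802, 'cx': 254.872, 'cy': 189.855, 'k1': 0.004, 'origin': [286.565, -4.092, 1277.373], 'attitude': [[0.011, 0.982, -0.19], [-1.0, 0.014, 0.016], [0.019, 0.19, 0.982]]}
wrist {'fx': 270.739, 'fy': 270.739, 'cx': 255.288, 'cy': 191.578, 'k1': -0.051, 'origin': [244.544, -470.158, 372.185], 'attitude': [[0.332, 0.902, 0.277], [-0.943, 0.318, 0.095], [-0.002, -0.293, 0.956]]}
{'clock': 0.15, 'qpos': array([-1.35982868e+00,  4.86170114e-02,  9.79749454e-02,  1.62202926e+00,
        2.36396050e-05,  1.44299045e+00]), 'joint_vel': array([-0.00055747, -0.00230006,  0.00517631,  0.00062034,  0.00164745,
       -0.00087364]), 'joint_efforts': array([ 2.01905641e-03, -3.39259458e+01,  3.20423591e+01,  1.53596804e-02,
       -1.32572718e-04,  4.50237991e-06]), 'tool_pos': array([ 174.35731455, -494.6542566 ,  210.27582732]), 'tool_rot': array([[ 9.43163024e-01,  3.32330217e-01, -3.69520211e-04],
       [ 3.32330319e-01, -9.43161269e-01,  1.83837490e-03],
       [ 2.62430377e-04, -1.85669000e-03, -9.99998242e-01]]), 'contact_force': array([-0.61496649, -0.0150835 , -0.09470799]), 'ft_torque': array([-0.00895276,  0.02737741, -0.01198688]), 'gripper_width': 85.53804117823398}
```

View pics/side0.png

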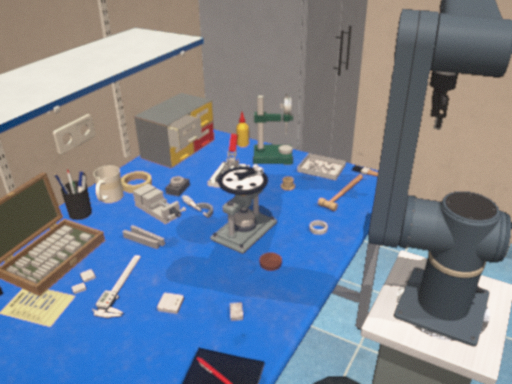

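View pics/top0.png

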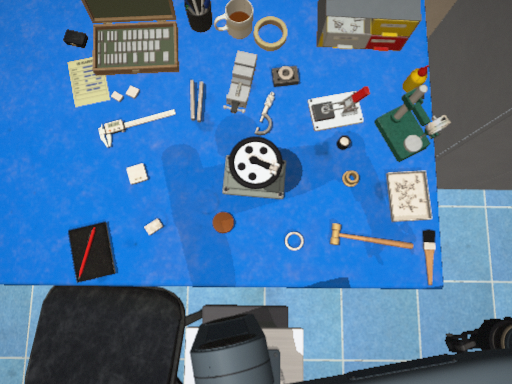

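Run:
```python
from h import *
crop('side0',200,150,300,260,6,'s1'); crop('top0',210,125,300,205,8,'t1')
```

```text
(no output)
```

View pics/s1.png

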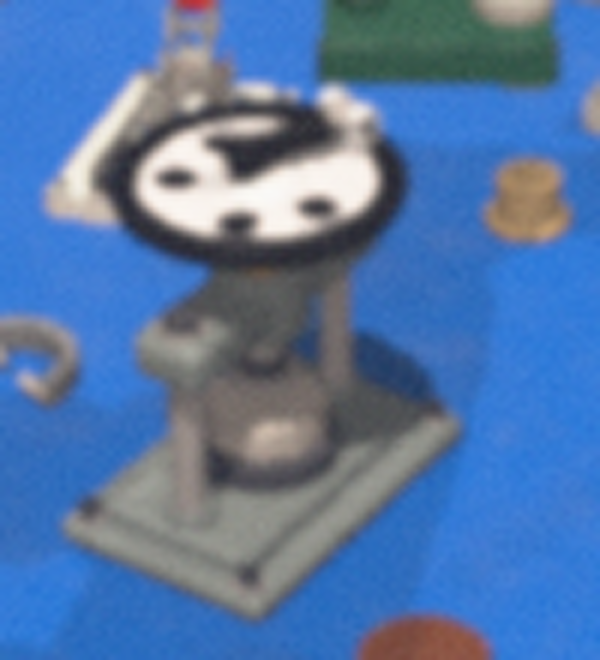

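View pics/t1.png

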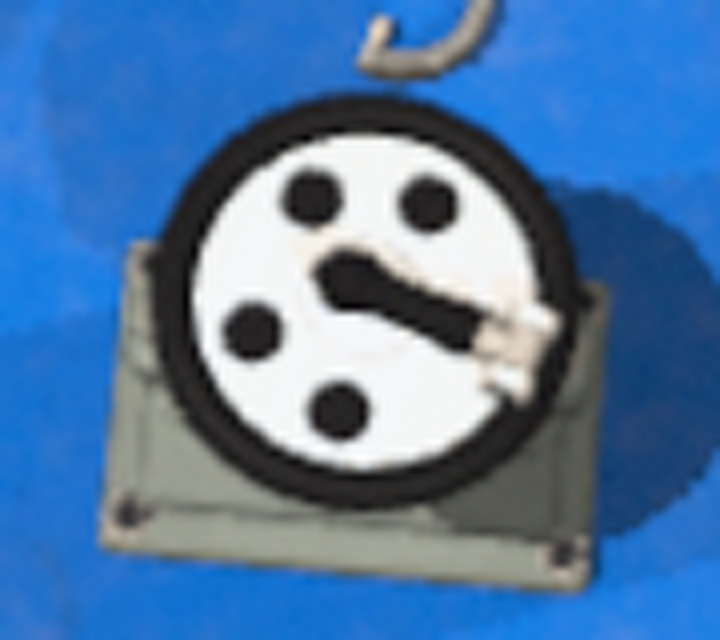

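Run:
```python
from h import *
s=load('side0');t=load('top0')
P=tri([(t,256,162.5),(s,242.4,180.3)]);print(P,proj(t,P),proj(s,P))
zc=P[2]
for z in(zc+8.5,zc+15,zc-10): print(z,'ball',atz(t,253.1,159.8,z),'piv',atz(t,274.7,168.2,z))
# base corners
for u,v in((222.5,193.3),(283.5,198)): print(atz(t,u,v,10))
```

```text
[572.26066162 -24.12413791 169.93677398] (np.float64(255.83773265798433), np.float64(162.11271050956483)) (np.float64(242.78119348999613), np.float64(180.3894789961478))
178.43677397572893 ball [575.95502711 -17.02032732 178.43677398] piv [555.07335694 -71.45717971 178.43677398]
184.93677397572893 ball [574.24334185 -16.9438575  184.93677398] piv [553.48518279 -71.05872625 184.93677398]
159.93677397572893 ball [580.82674668 -17.23797219 159.93677398] piv [559.59354489 -72.59123955 159.93677398]
[520.23248074  67.22904354  10.        ]
[ 509.08020217 -107.17319857   10.        ]
```

Request:
carry_out(
  plan=[
    {"dz":-4.5},
    {"dz":-4.5},
    {"dx":4.9,"dy":-2.9},
    {"dx":4.9,"dy":-2.9},
    {"dx":4.9,"dy":-2.9},
    {"dx":4.9,"dy":-2.9},
    {"dx":4.9,"dy":-2.9},
    {"dx":4.9,"dy":-2.9},
    {"dx":4.9,"dy":-2.9},
    {"dx":4.9,"dy":-2.9},
  ],
)

```text
$.plan[0]: bad value
```

Request:
carry_out(
  plan=[
    {"dx":4.8,"dy":-2.9},
    {"dx":4.8,"dy":-2.9},
    {"dx":4.8,"dy":-2.8},
    {"rz":-10},
    {"rz":-10},
    {"rz":-10},
    {"rz":-10},
    {"rz":-9.6},
    {},
  ],
)

```text
$.plan[0]: bad value
```

Run:
```python
from h import *
s=arm.state();print(s['clock'],s['tool_pos'],s['tool_rot'].round(3),s['qpos'],s['contact_force'])
snap('wrist','w1'); snap('top','top1');snap('side','side1')
im=cv2.imread('pics/w1.png');cv2.imwrite('pics/w1b.png',cv2.resize(im,(768,576),interpolation=cv2.INTER_CUBIC))
```

```text
0.15 [ 174.35731455 -494.6542566   210.27582732] [[ 0.943  0.332 -0.   ]
 [ 0.332 -0.943  0.002]
 [ 0.    -0.002 -1.   ]] [-1.35982868e+00  4.86170114e-02  9.79749454e-02  1.62202926e+00
  2.36396050e-05  1.44299045e+00] [-0.61496649 -0.0150835  -0.09470799]
```

View pics/w1b.png

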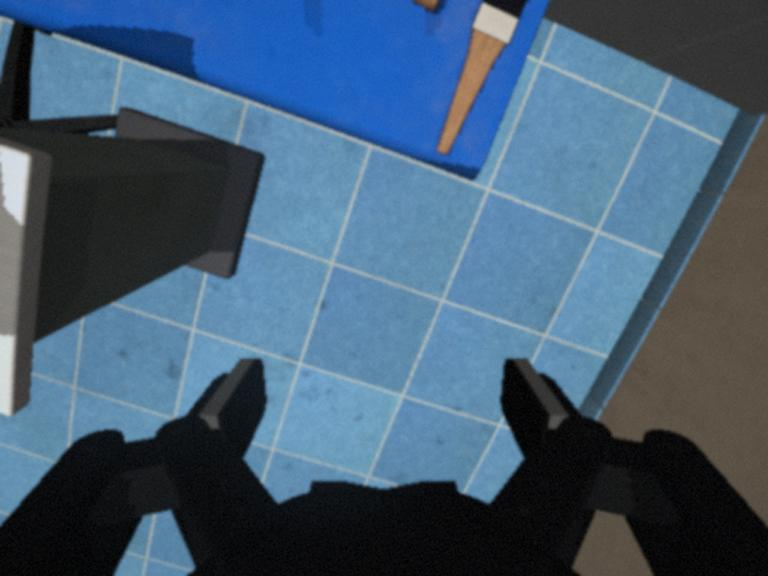

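Request:
carry_out(
  plan=[
    {"dx":0,"dy":0,"dz":-4.5,"rx":0,"ry":0,"rz":0,"grip":1},
    {"dx":0,"dy":0,"dz":-4.5,"rx":0,"ry":0,"rz":0,"grip":1},
    {"dx":4.9,"dy":-2.9,"dz":0,"rx":0,"ry":0,"rz":0,"grip":1},
    {"dx":4.9,"dy":-2.9,"dz":0,"rx":0,"ry":0,"rz":0,"grip":1},
    {"dx":4.9,"dy":-2.9,"dz":0,"rx":0,"ry":0,"rz":0,"grip":1},
    {"dx":4.9,"dy":-2.9,"dz":0,"rx":0,"ry":0,"rz":0,"grip":1},
    {"dx":4.9,"dy":-2.9,"dz":0,"rx":0,"ry":0,"rz":0,"grip":1},
    {"dx":4.9,"dy":-2.9,"dz":0,"rx":0,"ry":0,"rz":0,"grip":1},
    {"dx":4.9,"dy":-2.9,"dz":0,"rx":0,"ry":0,"rz":0,"grip":1},
    {"dx":4.9,"dy":-2.9,"dz":0,"rx":0,"ry":0,"rz":0,"grip":1},
  ],
)

```text
clock: 1.55
tool_pos: [468.1, -144.5, 301.3]
tool_rot: [[0.943, 0.332, 0.001], [0.332, -0.943, -0.0], [0.0, 0.001, -1.0]]
contact_force: [0.9, -1.6, 0.4]
gripper_width: 85.8
```

Request:
carry_out(
  plan=[
    {"dx":4.8,"dy":-2.9,"dz":0,"rx":0,"ry":0,"rz":0,"grip":1},
    {"dx":4.8,"dy":-2.9,"dz":0,"rx":0,"ry":0,"rz":-10,"grip":1},
    {"dx":0,"dy":0,"dz":0,"rx":0,"ry":0,"rz":-10,"grip":1},
    {"dx":0,"dy":0,"dz":0,"rx":0,"ry":0,"rz":-10,"grip":1},
    {"dx":0,"dy":0,"dz":0,"rx":0,"ry":0,"rz":-10,"grip":1},
    {"dx":0,"dy":0,"dz":0,"rx":0,"ry":0,"rz":-9.6,"grip":1},
    {"dx":0,"dy":0,"dz":0,"rx":0,"ry":0,"rz":0,"grip":1},
    {"dx":0,"dy":0,"dz":0,"rx":0,"ry":0,"rz":0,"grip":1},
  ],
)

```text
clock: 2.55
tool_pos: [538.3, -59.5, 301.2]
tool_rot: [[0.36, 0.933, -0.0], [0.933, -0.36, 0.0], [-0.0, -0.0, -1.0]]
contact_force: [0.5, -0.4, -0.4]
gripper_width: 85.4
```

Run:
```python
from h import *
s=arm.state();print(s['clock'],s['tool_pos'],s['tool_rot'].round(3),s['qpos'],s['contact_force'])
snap('wrist','w1')
im=cv2.imread('pics/w1.png');cv2.imwrite('pics/w1b.png',cv2.resize(im,(768,576),interpolation=cv2.INTER_CUBIC))
```

```text
2.55 [538.34444179 -59.47250691 301.19304517] [[ 0.36   0.933 -0.   ]
 [ 0.933 -0.36   0.   ]
 [-0.    -0.    -1.   ]] [-2.33860828e-01  1.37857166e-01  3.77539791e-01  1.81052037e+00
 -1.09889517e-06  1.70567465e+00] [ 0.51481595 -0.42638483 -0.36317854]
```

View pics/w1b.png

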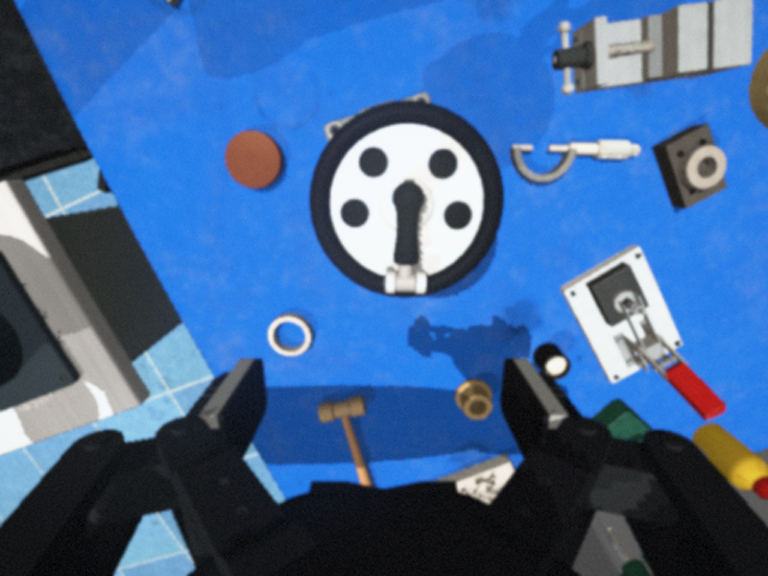

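Run:
```python
from h import *
crop('w1',200,60,345,205,4,'w1c')
```

```text
(no output)
```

View pics/w1c.png

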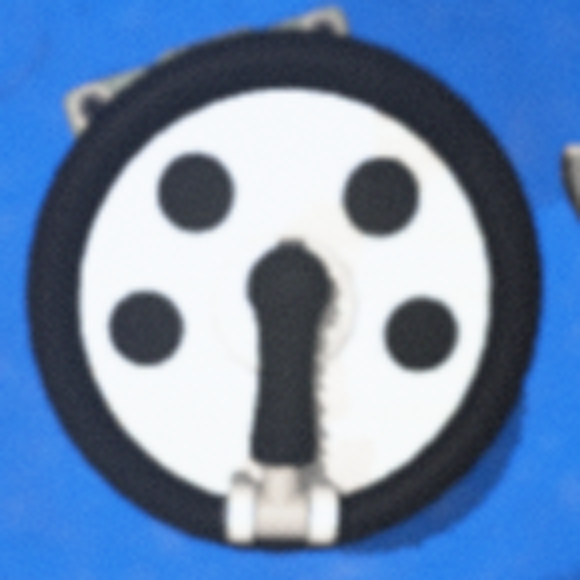

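```bash
cat > fit.py <<'E'
from h import *
from scipy.optimize import least_squares
s=load('side0');t=load('top0');w=load('w1')
a=np.linspace(0,2*np.pi,721)
def ext(c,x,y,z,r=68.5):
    q=np.array([proj(c,(x+r*np.cos(b),y+r*np.sin(b),z)) for b in a]); return np.r_[q.min(0),q.max(0)]
W=np.array([200+27/4,60+29/4,200+541/4,60+548/4])
T=np.array([210+155/8,125+93/8,210+580/8,125+508/8])
def f(p):
    x,y,zc,ph,ox,oy=p
    B=np.array([x-6*np.cos(ph),y-6*np.sin(ph),zc]);L=np.array([x+52*np.cos(ph),y+52*np.sin(ph),zc+1])
    o=np.array([ox,oy,0])
    r=[ext(w,x,y,zc-13)-W]
    r+=[np.array(proj(w,B))-(272.2,130.8),np.array(proj(w,L))-(270.8,187)]
    r+=[(ext(t,x+ox,y+oy,zc-13)-T)*.7,(np.array(proj(t,B+o))-(253.1,159.8))*.5]
    return np.concatenate(r)
R=least_squares(f,[573,-24,178,-1.94,0,0]);print(R.x,np.degrees(R.x[3]));print(f(R.x).round(1))
x,y,zc,ph=R.x[:4];print('ball',x-6*np.cos(ph),y-6*np.sin(ph),'piv',x+52*np.cos(ph),y+52*np.sin(ph))
print(ext(s,x,y,zc-13),'side meas', 200+103/6,150+98/6,200+406/6,150+268/6)
E
python3 fit.py
```

```text
[570.68797249 -21.78306023 183.54317328  -1.94645486   1.19511128
  -2.2708761 ] -111.52364841484042
[ 0.2 -0.2  0.   0.1 -0.2  0.5 -0.  -0.4 -0.5 -0.3  0.2  0.2  0.3  0.1]
ball 572.8892838015527 -16.201462926242584 piv 551.609941125287 -70.15690357189071
[217.49187577 168.12679068 268.12577633 194.50604316] side meas 217.16666666666666 166.33333333333334 267.6666666666667 194.66666666666666
```

Request:
carry_out(
  plan=[
    {"dx":2.7,"dy":0.8,"dz":0,"rx":0,"ry":0,"rz":0,"grip":-0.06},
    {"dx":2.6,"dy":0.87,"dz":2,"rx":0,"ry":0,"rz":0,"grip":-0.06},
    {"dx":0,"dy":0,"dz":4,"rx":0,"ry":0,"rz":0,"grip":-0.06},
    {"dx":0,"dy":0,"dz":4,"rx":0,"ry":0,"rz":0,"grip":-0.06},
    {"dx":0,"dy":0,"dz":0,"rx":0,"ry":0,"rz":0,"grip":-0.06},
    {"dx":0,"dy":0,"dz":0,"rx":0,"ry":0,"rz":0,"grip":-0.06},
  ],
)

```text
clock: 3.35
tool_pos: [573.6, -16.1, 203.0]
tool_rot: [[0.359, 0.933, 0.002], [0.933, -0.359, -0.0], [0.0, 0.002, -1.0]]
contact_force: [-0.3, -0.4, 1.0]
gripper_width: 40.4
```

Run:
```python
from h import *
s=arm.state();print(s['clock'],s['tool_pos'],s['gripper_width'],s['contact_force'],arm.pinch_z)
snap('wrist','w2'); snap('side','s2')
im=cv2.imread('pics/w2.png');cv2.imwrite('pics/w2b.png',cv2.resize(im,(768,576),interpolation=cv2.INTER_CUBIC))
crop('s2',190,110,310,230,5,'s2c')
```

```text
3.35 [573.57693499 -16.13129972 202.99846489] 40.42975730090169 [-0.28485173 -0.43151648  0.97304488] 18.700000000000003
```

View pics/w2b.png

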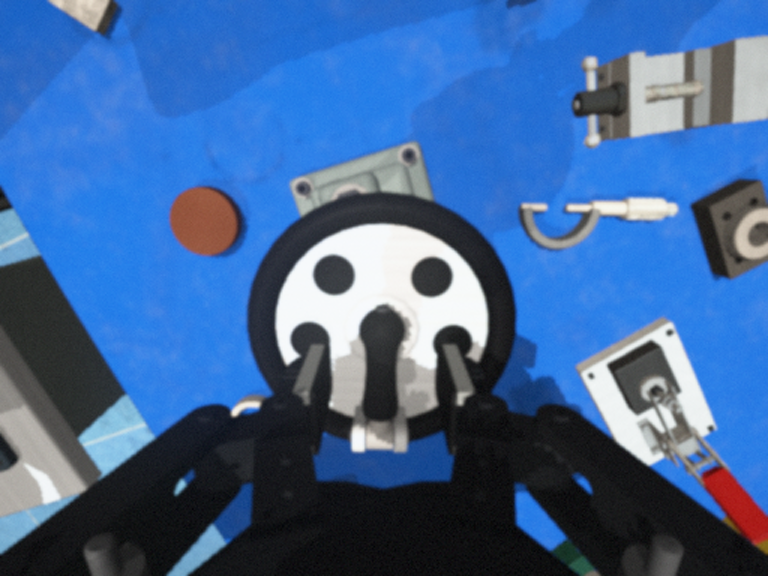

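View pics/s2c.png

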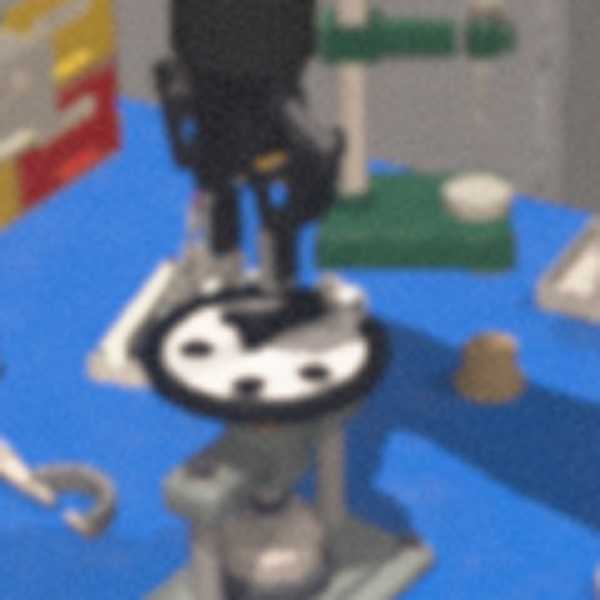

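Run:
```python
from h import *
import fit
from scipy.optimize import least_squares
w=load('w1');w2=load('w2')
print('tri ball',tri([(w,272.2,130.8),(w2,382/1.5,327/1.5)]))
x,y,zc,ph=fit.R.x[:4]
for z in(-5,-2,0,2,5):
  e=fit.ext(w2,x,y,zc+z-13); print(z,(e*1.5).round(0),'meas 248 194 515; w1', (fit.ext(w,x,y,zc+z-13)-fit.W).round(1))
print(np.array(proj(w2,(x-6*np.cos(ph),y-6*np.sin(ph),zc)))*1.5,np.array(proj(w2,(x+52*np.cos(ph),y+52*np.sin(ph),zc+1)))*1.5)
```

```text
[570.68797249 -21.78306023 183.54317328  -1.94645486   1.19511128
  -2.2708761 ] -111.52364841484042
[ 0.2 -0.2  0.   0.1 -0.2  0.5 -0.  -0.4 -0.5 -0.3  0.2  0.2  0.3  0.1]
ball 572.8892838015527 -16.201462926242584 piv 551.609941125287 -70.15690357189071
[217.49187577 168.12679068 268.12577633 194.50604316] side meas 217.16666666666666 166.33333333333334 267.6666666666667 194.66666666666666
tri ball [573.11312426 -15.44478278 187.14423925]
-5 [252. 190. 512. 433.] meas 248 194 515; w1 [ 1.   0.5 -1.3 -1.2]
-2 [251. 191. 513. 436.] meas 248 194 515; w1 [ 0.5  0.  -0.5 -0.4]
0 [249. 191. 515. 438.] meas 248 194 515; w1 [ 0.2 -0.2  0.   0.1]
2 [248. 191. 516. 440.] meas 248 194 515; w1 [-0.2 -0.5  0.6  0.7]
5 [246. 192. 518. 444.] meas 248 194 515; w1 [-0.7 -1.   1.4  1.5]
[382.1789558  325.64273893] [381.33587875 428.98702009]
```

Request:
carry_out(
  plan=[
    {"dx":0,"dy":0,"dz":1.4,"rx":0,"ry":0,"rz":0,"grip":-0.06},
    {"dx":0,"dy":0,"dz":1.3,"rx":0,"ry":0,"rz":0,"grip":-0.06},
    {"dx":0,"dy":0,"dz":0,"rx":0,"ry":0,"rz":0,"grip":-0.06},
  ],
  squeeze=30,
)

```text
clock: 3.82
tool_pos: [571.7, -15.8, 172.0]
tool_rot: [[0.358, 0.934, -0.004], [0.934, -0.358, 0.001], [-0.001, -0.004, -1.0]]
contact_force: [-0.8, -0.4, -0.2]
gripper_width: 39.9
```

Request:
carry_out(
  plan=[
    {"dx":0,"dy":0,"dz":0,"rx":0,"ry":0,"rz":0,"grip":-1},
    {"dx":0,"dy":0,"dz":0,"rx":0,"ry":0,"rz":0,"grip":-1},
    {"dx":0,"dy":0,"dz":0,"rx":0,"ry":0,"rz":0,"grip":-1},
    {"dx":0,"dy":0,"dz":0,"rx":0,"ry":0,"rz":0,"grip":-1},
  ],
  squeeze=30,
)

```text
clock: 4.32
tool_pos: [572.8, -15.9, 174.3]
tool_rot: [[0.358, 0.934, -0.0], [0.934, -0.358, -0.0], [-0.0, -0.0, -1.0]]
contact_force: [-1.2, -0.0, 0.2]
gripper_width: 15.5
```

Run:
```python
from h import *
s=arm.state();print(s['clock'],s['tool_pos'],s['gripper_width'],s['contact_force'])
snap('wrist','w3')
crop('w3',160,150,350,330,4,'w3b')
```

```text
4.325 [572.80839707 -15.93649492 174.25548335] 15.468345622276459 [-1.2145741  -0.02156979  0.16466216]
```

View pics/w3b.png

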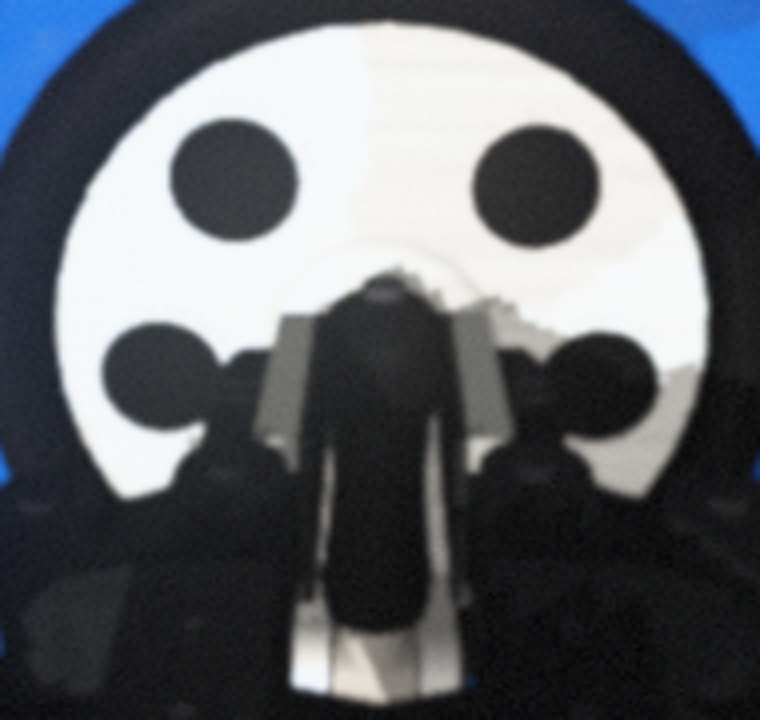

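Request:
carry_out(
  plan=[
    {"dx":-0.12,"dy":0,"dz":-1.15,"rx":0,"ry":0,"rz":0,"grip":-1},
    {"dx":-0.34,"dy":0,"dz":-1.11,"rx":0,"ry":0,"rz":0,"grip":-1},
    {"dx":-0.56,"dy":0,"dz":-1.02,"rx":0,"ry":0,"rz":0,"grip":-1},
    {"dx":-0.75,"dy":0,"dz":-0.89,"rx":0,"ry":0,"rz":0,"grip":-1},
    {"dx":0,"dy":0,"dz":0,"rx":0,"ry":0,"rz":0,"grip":-1},
  ],
)

```text
clock: 5.0
tool_pos: [567.1, -33.3, 217.5]
tool_rot: [[0.359, 0.933, 0.002], [0.933, -0.359, -0.001], [0.0, 0.002, -1.0]]
contact_force: [0.9, -0.2, -0.7]
gripper_width: 0.3
```

Run:
```python
from h import *
s=arm.state();print(s['clock'],s['tool_pos'],s['gripper_width'],s['contact_force'])
snap('wrist','w4');snap('side','s4')
crop('w4',160,150,350,330,4,'w4b');crop('s4',190,110,310,230,5,'s4c')
```

```text
5.0 [567.09157868 -33.31182446 217.45280279] 0.28071112455655317 [ 0.91651181 -0.17385346 -0.67256432]
```

View pics/w4b.png

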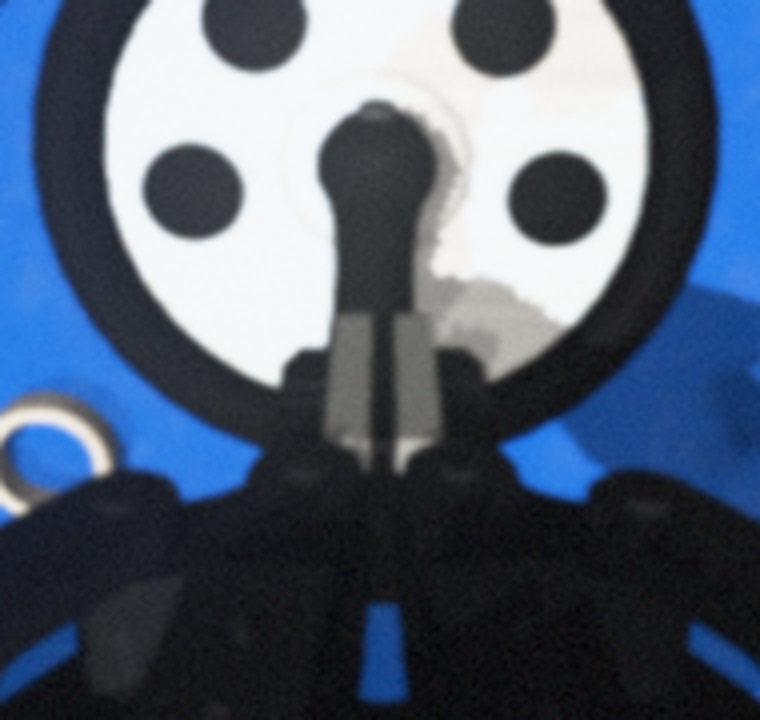

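View pics/s4c.png

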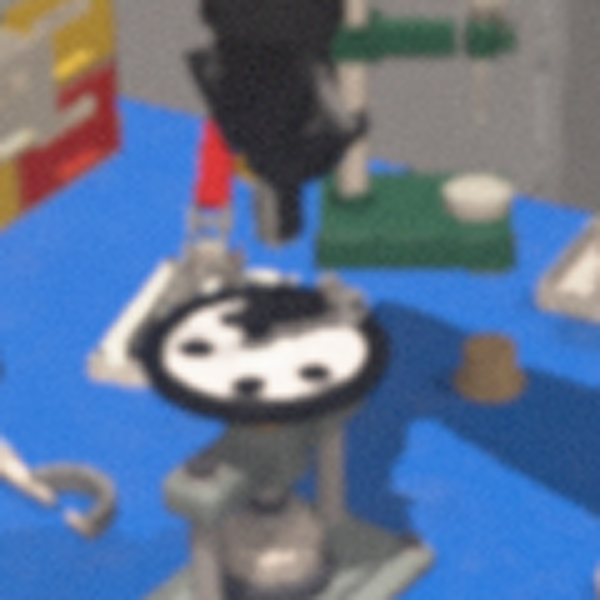

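```bash
python3 - <<'E' | tail -n +6
from h import *
import fit
x,y,zc,ph=fit.R.x[:4]
w=load('w3');T=np.array([572.8,-15.9,174.3]);X=np.array([.358,.934,0]);Y=np.array([.934,-.358,0])
cr=lambda p:((np.array(p)-(160,150))*4).round(0)
for h in(0,2,4,8,12):
  print(h,[cr(proj(w,T+X*sx*11+Y*sy*7.75+(0,0,h))).tolist() for sx in(1,-1) for sy in(1,-1)])
for z in (180,184,188): print('ball',cr(proj(w,(x-6*np.cos(ph),y-6*np.sin(ph),z))))
w=load('w4');T=np.array([567.09,-33.3,217.45])
for h in(0,2,4,8): print(h,[cr(proj(w,T+X*sx*11+(0,0,h))).tolist() for sx in(1,-1) ])
P=np.array([551.6,-70.2,184.5])
for th in(0,.1,.2,.4,.6):
  B=P+58*(np.cos(th)*np.array([.367,.93,0])+np.sin(th)*np.array([0,0,1]));print(th,'ball',cr(proj(w,B)))
E
```

```text
0 [[431.0, 249.0], [334.0, 249.0], [429.0, 372.0], [336.0, 372.0]]
2 [[432.0, 254.0], [334.0, 254.0], [430.0, 378.0], [336.0, 378.0]]
4 [[432.0, 258.0], [333.0, 258.0], [430.0, 384.0], [335.0, 384.0]]
8 [[433.0, 268.0], [332.0, 268.0], [431.0, 396.0], [334.0, 396.0]]
12 [[435.0, 278.0], [331.0, 278.0], [433.0, 409.0], [333.0, 409.0]]
ball [384. 329.]
ball [384. 340.]
ball [384. 352.]
0 [[383.0, 249.0], [383.0, 372.0]]
2 [[383.0, 254.0], [383.0, 378.0]]
4 [[383.0, 258.0], [383.0, 384.0]]
8 [[383.0, 268.0], [383.0, 396.0]]
0 ball [378. 150.]
0.1 ball [378. 160.]
0.2 ball [378. 174.]
0.4 ball [378. 213.]
0.6 ball [378. 267.]
```

Run:
```python
from h import *
s=load('s4');T=np.array([567.09,-33.3,217.45])
for h in(0,5,10,15,20,25): print(h,(np.array(proj(s,T+(0,0,h)))-(190,110))*5)
w=load('w4');print(w['origin']-T)
crop('s4',220,130,270,190,12,'s4d')
```

```text
0 [278.72153168 270.49065982]
5 [278.50286634 262.3020456 ]
10 [278.28340532 254.07956021]
15 [278.06314558 245.82303655]
20 [277.84208404 237.53230686]
25 [277.62021766 229.20720276]
[ 26.18863602  69.61924799 162.07143738]
```

View pics/s4d.png

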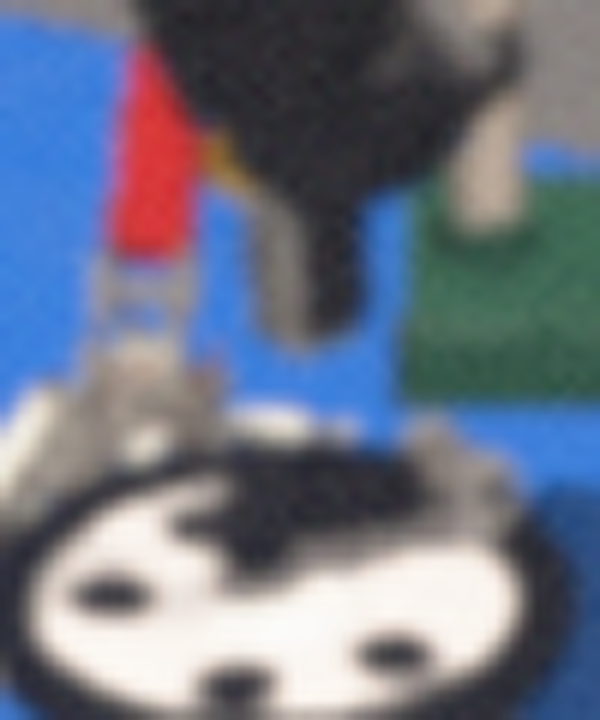

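Request:
carry_out(
  plan=[
    {"dx":0.9,"dy":0,"dz":0,"rx":0,"ry":0,"rz":0,"grip":0.0},
    {"dx":0.9,"dy":-0.08,"dz":0,"rx":0,"ry":0,"rz":0,"grip":0.0},
    {"dx":0,"dy":0,"dz":0,"rx":0,"ry":0,"rz":0,"grip":0.0},
    {"dx":0,"dy":0,"dz":0,"rx":0,"ry":0,"rz":0,"grip":0.0},
    {"dx":0,"dy":0,"dz":1.9,"rx":0,"ry":0,"rz":0,"grip":0.0},
    {"dx":0,"dy":0,"dz":1.9,"rx":0,"ry":0,"rz":0,"grip":0.0},
    {"dx":0,"dy":0,"dz":0.9,"rx":0,"ry":0,"rz":0,"grip":0.0},
    {"dx":0,"dy":0,"dz":0,"rx":0,"ry":0,"rz":0,"grip":0.0},
  ],
)

```text
clock: 6.1
tool_pos: [571.7, -15.4, 168.2]
tool_rot: [[0.358, 0.934, -0.002], [0.934, -0.358, 0.0], [-0.0, -0.002, -1.0]]
contact_force: [0.2, -1.1, 0.5]
gripper_width: 42.6
```

Run:
```python
from h import *
s=arm.state();print(s['clock'],s['tool_pos'],s['gripper_width'],s['contact_force'])
snap('wrist','w5');snap('side','s5')
crop('w5',160,150,350,330,4,'w5b');crop('s5',210,130,280,200,9,'s5c')
```

```text
6.1 [571.70103829 -15.39684745 168.15156677] 42.58669787853438 [ 0.15321178 -1.06457275  0.54681308]
```

View pics/w5b.png

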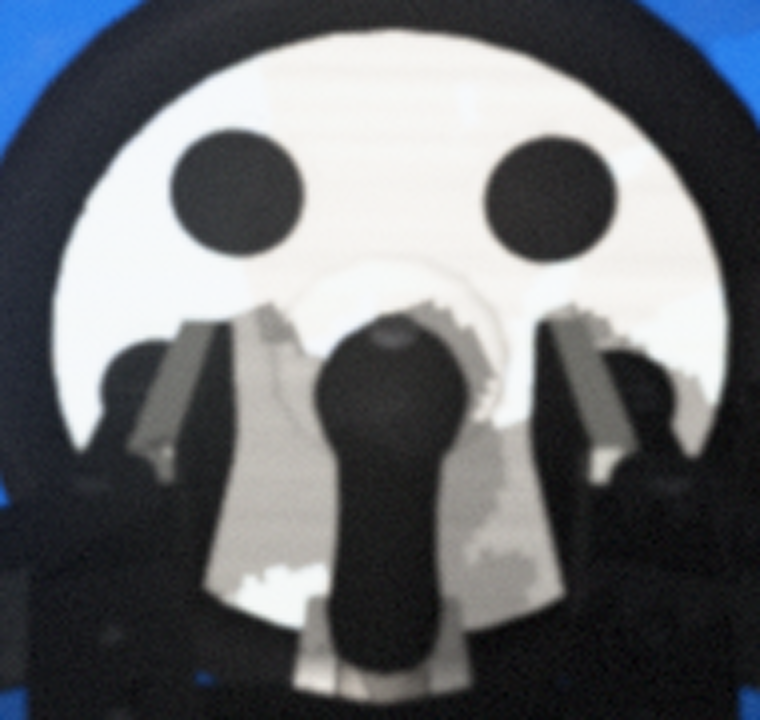

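View pics/s5c.png

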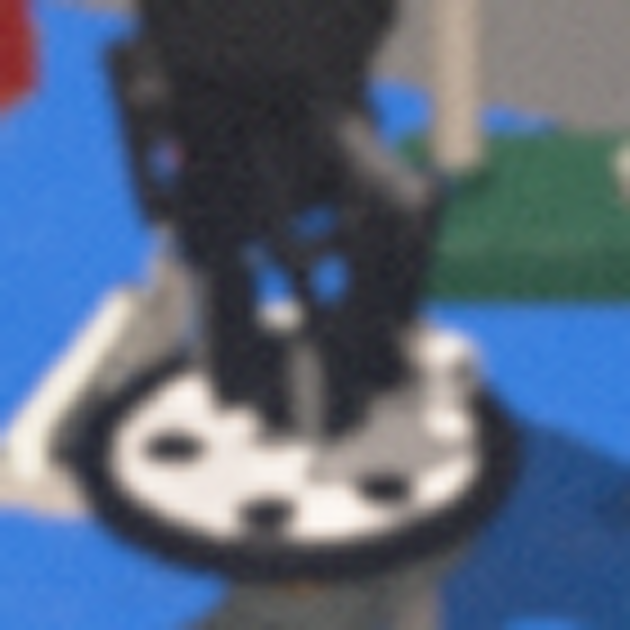

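Request:
carry_out(
  plan=[
    {"dx":0,"dy":0,"dz":0.7,"rx":0,"ry":0,"rz":0,"grip":0.0},
    {"dx":0,"dy":0,"dz":0,"rx":0,"ry":0,"rz":0,"grip":-0.3},
    {"dx":0,"dy":0,"dz":0,"rx":0,"ry":0,"rz":0,"grip":-0.3},
  ],
)

```text
clock: 6.58
tool_pos: [572.3, -15.4, 162.0]
tool_rot: [[0.358, 0.934, 0.0], [0.934, -0.358, -0.0], [0.0, 0.0, -1.0]]
contact_force: [-0.4, -0.5, -0.3]
gripper_width: 30.2
```

Request:
carry_out(
  plan=[
    {"dx":0,"dy":0,"dz":0,"rx":0,"ry":0,"rz":0,"grip":-1},
    {"dx":0,"dy":0,"dz":0,"rx":0,"ry":0,"rz":0,"grip":-1},
    {"dx":0,"dy":0,"dz":0,"rx":0,"ry":0,"rz":0,"grip":-1},
    {"dx":0,"dy":0,"dz":0,"rx":0,"ry":0,"rz":0,"grip":-1},
  ],
  squeeze=30,
)

```text
clock: 7.08
tool_pos: [572.6, -15.4, 162.2]
tool_rot: [[0.358, 0.934, 0.001], [0.934, -0.358, -0.0], [0.0, 0.001, -1.0]]
contact_force: [1.4, -0.5, -0.1]
gripper_width: 19.8
```

Request:
carry_out(
  plan=[
    {"dx":0,"dy":0,"dz":0,"rx":0,"ry":0,"rz":0,"grip":-1},
    {"dx":0,"dy":0,"dz":0,"rx":0,"ry":0,"rz":0,"grip":-1},
  ],
)

```text
clock: 7.32
tool_pos: [572.6, -15.4, 162.1]
tool_rot: [[0.358, 0.934, 0.001], [0.934, -0.358, -0.0], [0.0, 0.001, -1.0]]
contact_force: [1.2, -1.4, 0.0]
gripper_width: 19.8
```

Run:
```python
from h import *
s=arm.state();print(s['clock'],s['tool_pos'],s['gripper_width'],s['contact_force'])
snap('wrist','w6')
crop('w6',160,150,350,330,4,'w6b')
```

```text
7.325 [572.56552907 -15.44667691 162.12579883] 19.84726515612013 [ 1.24073797 -1.4218076   0.01339   ]
```

View pics/w6b.png

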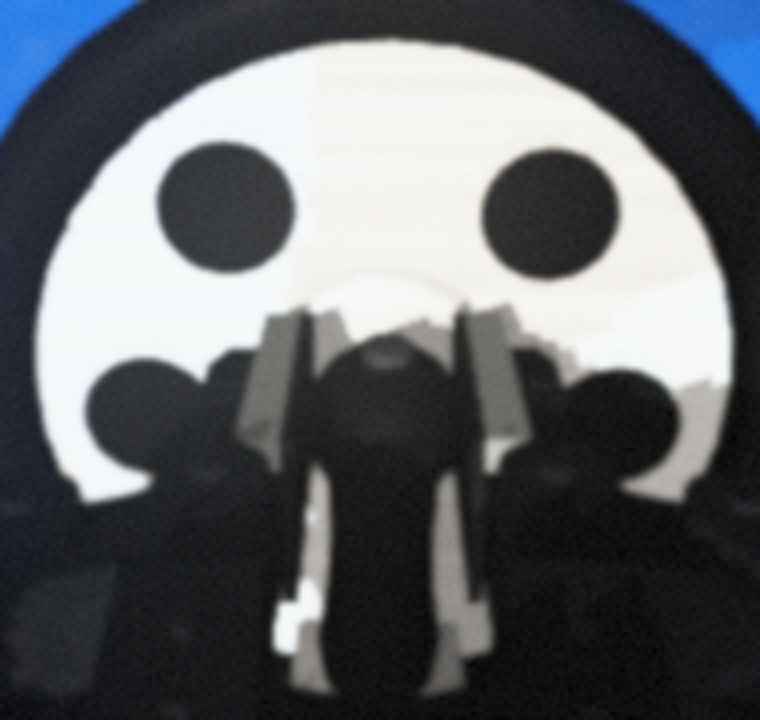

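Request:
carry_out(
  plan=[
    {"dx":0,"dy":0,"dz":0,"rx":0,"ry":0,"rz":0,"grip":-0.35},
    {"dx":0,"dy":0,"dz":0,"rx":0,"ry":0,"rz":0,"grip":-0.35},
    {"dx":0,"dy":0,"dz":0.4,"rx":0,"ry":0,"rz":0,"grip":-0.35},
    {"dx":0,"dy":0,"dz":0,"rx":0,"ry":0,"rz":0,"grip":-0.35},
    {"dx":0,"dy":0,"dz":0,"rx":0,"ry":0,"rz":0,"grip":-1},
    {"dx":0,"dy":0,"dz":0,"rx":0,"ry":0,"rz":0,"grip":-1},
    {"dx":0,"dy":0,"dz":0,"rx":0,"ry":0,"rz":0,"grip":-1},
  ],
  squeeze=35,
)

```text
clock: 8.25
tool_pos: [572.6, -15.5, 158.1]
tool_rot: [[0.358, 0.934, 0.001], [0.934, -0.358, -0.0], [0.0, 0.001, -1.0]]
contact_force: [1.8, -0.6, 1.0]
gripper_width: 19.6
```

Run:
```python
from h import *
P=np.array([551.6,-70.2,184.5])
for f,m in(('w5',(389,392)),('w6',(386,408))):
 w=load(f)
 for th in(0,.1,.2,.3):
  B=P+58*(np.cos(th)*np.array([.367,.93,0])+np.sin(th)*np.array([0,0,1]));print(f,m,th,'ball',((np.array(proj(w,B))-(160,150))*4).round(0))
```

```text
w5 (389, 392) 0 ball [392. 360.]
w5 (389, 392) 0.1 ball [393. 381.]
w5 (389, 392) 0.2 ball [393. 406.]
w5 (389, 392) 0.3 ball [393. 436.]
w6 (386, 408) 0 ball [387. 382.]
w6 (386, 408) 0.1 ball [388. 403.]
w6 (386, 408) 0.2 ball [388. 431.]
w6 (386, 408) 0.3 ball [388. 463.]
```

Request:
carry_out(
  plan=[
    {"dx":-0.25,"dy":0,"dz":-1.13,"rx":0,"ry":0,"rz":0,"grip":-1},
    {"dx":-0.47,"dy":0,"dz":-1.06,"rx":0,"ry":0,"rz":0,"grip":-1},
    {"dx":-0.67,"dy":0,"dz":-0.94,"rx":0,"ry":0,"rz":0,"grip":-1},
    {"dx":-0.85,"dy":0,"dz":-0.79,"rx":0,"ry":0,"rz":0,"grip":-1},
    {"dx":0,"dy":0,"dz":0,"rx":0,"ry":0,"rz":0,"grip":-1},
  ],
)

```text
clock: 8.88
tool_pos: [564.0, -37.1, 198.4]
tool_rot: [[0.359, 0.933, 0.001], [0.933, -0.359, -0.0], [-0.0, 0.001, -1.0]]
contact_force: [1.5, 0.3, -0.1]
gripper_width: 19.8
```

Run:
```python
from h import *
s=arm.state();print(s['clock'],s['tool_pos'],s['gripper_width'],s['contact_force'])
snap('wrist','w7')
crop('w7',160,130,350,310,4,'w7b')
```

```text
8.875 [563.9700721  -37.14693952 198.38613836] 19.754762285214913 [ 1.53299149  0.27257002 -0.09965964]
```

View pics/w7b.png

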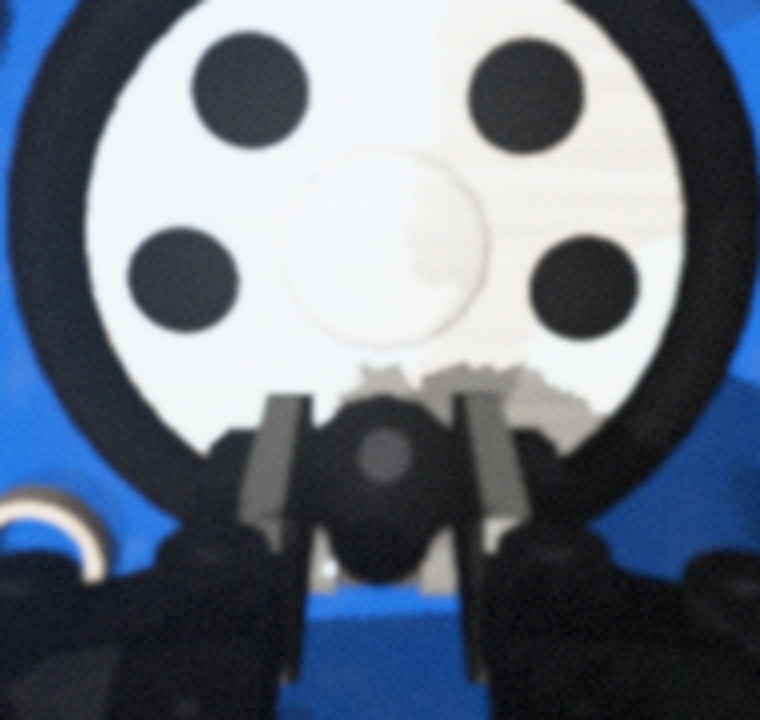

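Request:
carry_out(
  plan=[
    {"dx":-0.99,"dy":0,"dz":-0.61,"rx":0,"ry":0,"rz":0,"grip":-1},
    {"dx":-1.09,"dy":0,"dz":-0.4,"rx":0,"ry":0,"rz":0,"grip":-1},
    {"dx":-1.03,"dy":0,"dz":-0.17,"rx":0,"ry":0,"rz":0,"grip":-1},
    {"dx":0,"dy":0,"dz":0,"rx":0,"ry":0,"rz":0,"grip":-1},
    {"dx":0,"dy":0,"dz":0,"rx":0,"ry":0,"rz":0,"grip":-1},
  ],
)

```text
clock: 9.55
tool_pos: [552.9, -65.9, 209.5]
tool_rot: [[0.359, 0.933, 0.0], [0.933, -0.359, -0.001], [-0.001, 0.001, -1.0]]
contact_force: [-0.8, 1.5, 3.6]
gripper_width: 19.3
```

Run:
```python
from h import *
s=arm.state();print(s['clock'],s['tool_pos'],s['gripper_width'],s['contact_force'])
snap('wrist','w8');snap('side','s8');snap('top','t8')
crop('w8',160,130,350,310,4,'w8b');crop('s8',200,110,290,200,7,'s8b')
P=np.array([551.6,-70.2,184.5])
w=load('w8')
for th in(1.2,1.3,1.4,1.5,1.57):
  B=P+58*(np.cos(th)*np.array([.367,.93,0])+np.sin(th)*np.array([0,0,1]));print(th,'ball',((np.array(proj(w,B))-(160,130))*4).round(0))
```

```text
9.55 [552.88896278 -65.93931596 209.49138576] 19.280855059557968 [-0.76492959  1.45845981  3.60295166]
1.2 ball [387. 370.]
1.3 ball [387. 414.]
1.4 ball [386. 456.]
1.5 ball [386. 497.]
1.57 ball [386. 524.]
```

View pics/w8b.png

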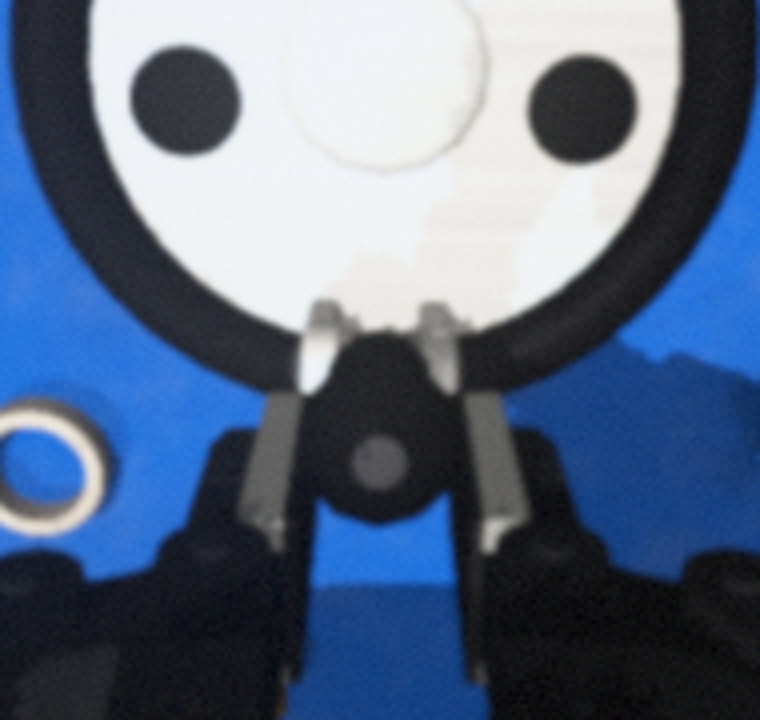

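View pics/s8b.png

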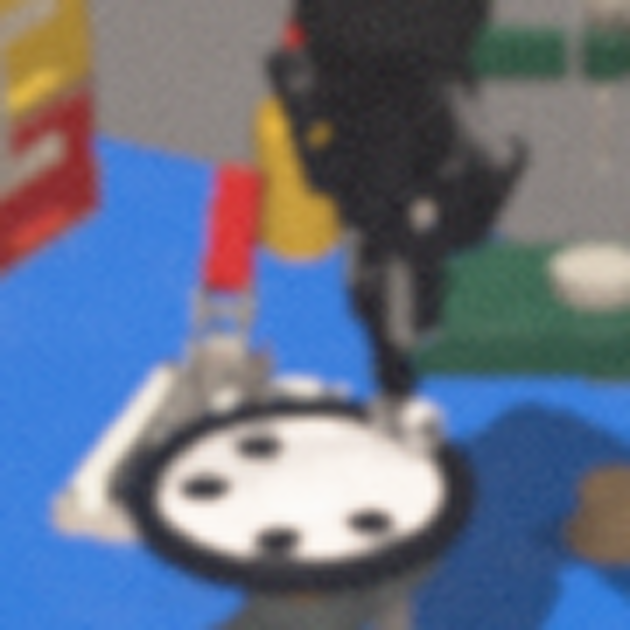

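Request:
carry_out(
  plan=[
    {"dx":-0.6,"dy":0,"dz":-0.05,"rx":0,"ry":0,"rz":0,"grip":-1},
    {"dx":0,"dy":0,"dz":0,"rx":0,"ry":0,"rz":0,"grip":-1},
    {"dx":0,"dy":0,"dz":0,"rx":0,"ry":0,"rz":0,"grip":-1},
  ],
)

```text
clock: 10.07
tool_pos: [551.1, -70.9, 209.7]
tool_rot: [[0.358, 0.934, 0.0], [0.934, -0.358, -0.0], [-0.0, 0.0, -1.0]]
contact_force: [-0.2, 2.0, 5.7]
gripper_width: 19.0
```

Run:
```python
from h import *
s=arm.state();print(s['clock'],s['tool_pos'],s['gripper_width'],s['contact_force'])
snap('wrist','w9')
crop('w9',160,130,350,310,4,'w9b')
P=np.array([551.6,-70.2,184.5])
w=load('w9')
for th in(1.3,1.4,1.5,1.57):
  B=P+58*(np.cos(th)*np.array([.367,.93,0])+np.sin(th)*np.array([0,0,1]));print(th,'ball',((np.array(proj(w,B))-(160,130))*4).round(0), 'tip',((np.array(proj(w,P+(B-P)*69/58))-(160,130))*4).round(0))
```

```text
10.075 [551.10715255 -70.90001494 209.66523484] 18.996885137775593 [-0.20190415  2.00568247  5.66729231]
1.3 ball [386. 376.] tip [386. 390.]
1.4 ball [385. 420.] tip [386. 445.]
1.5 ball [385. 461.] tip [385. 498.]
1.57 ball [385. 489.] tip [385. 533.]
```

View pics/w9b.png

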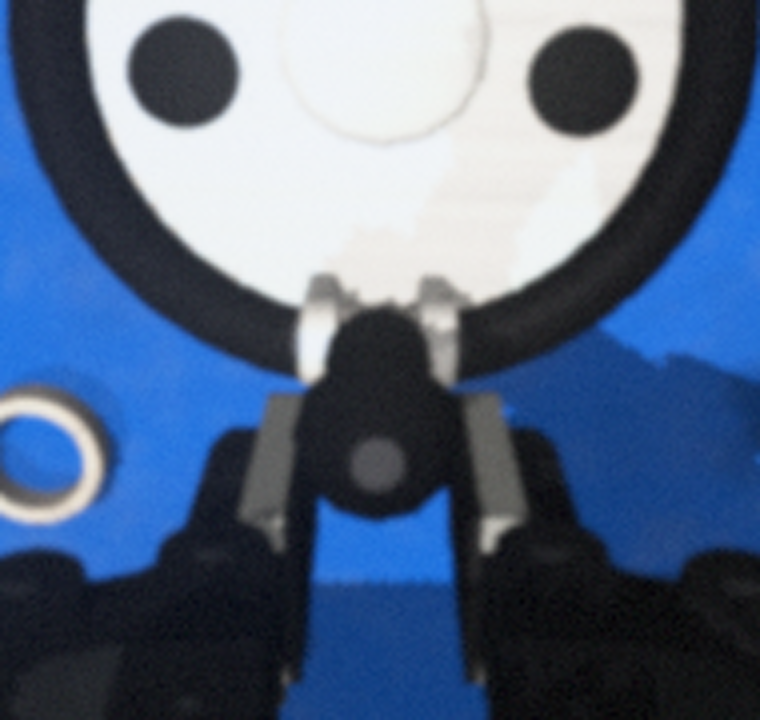

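```bash
cat > wind.py <<'E'
import numpy as np, json,sys
C=np.array([570.7,-21.8]);p0=np.radians(-111.6)
X=np.array([.358,.934]);Y=np.array([.934,-.358])
def B(deg):
    r=47+2.5*min(1,deg/45); a=p0-np.radians(deg); return C+r*np.array([np.cos(a),np.sin(a)])
def rows(a0,a1,n):
    out=[];acc=np.zeros(3)
    for i in range(n):
        q=a0+(a1-a0)*(i+1)/n
        tot=B(q)-B(a0); tz=1.9*np.radians(q-a0)
        t=np.array([tot@X,tot@Y,tz])/10
        d=np.round(t-acc,2); acc+=d
        out.append(dict(dx=d[0],dy=d[1],dz=d[2]))
    return out
a0,a1,n=float(sys.argv[1]),float(sys.argv[2]),int(sys.argv[3])
for r in rows(a0,a1,n): print(r['dx'],r['dy'],r['dz'])
E
python3 wind.py 0 90 6;python3 wind.py 90 180 6
```

```text
0.09 -1.24 0.05
0.42 -1.19 0.05
0.73 -1.06 0.05
1.03 -0.77 0.05
1.2 -0.48 0.05
1.29 -0.16 0.05
1.28 0.18 0.05
1.19 0.51 0.05
1.01 0.8 0.05
0.78 1.03 0.05
0.48 1.2 0.05
0.16 1.29 0.05
```

Request:
carry_out(
  plan=[
    {"dx":0.09,"dy":-1.24,"dz":0,"rx":0,"ry":0,"rz":0,"grip":-1},
    {"dx":0.42,"dy":-1.19,"dz":0,"rx":0,"ry":0,"rz":0,"grip":-1},
    {"dx":0.73,"dy":-1.06,"dz":0.05,"rx":0,"ry":0,"rz":0,"grip":-1},
    {"dx":1.03,"dy":-0.77,"dz":0.05,"rx":0,"ry":0,"rz":0,"grip":-1},
    {"dx":1.2,"dy":-0.48,"dz":0.05,"rx":0,"ry":0,"rz":0,"grip":-1},
    {"dx":1.29,"dy":-0.16,"dz":0.05,"rx":0,"ry":0,"rz":0,"grip":-1},
    {"dx":0,"dy":0,"dz":0,"rx":0,"ry":0,"rz":0,"grip":-1},
  ],
  squeeze=50,
)

```text
clock: 11.0
tool_pos: [521.5, -11.7, 206.9]
tool_rot: [[0.359, 0.933, -0.003], [0.933, -0.359, -0.007], [-0.007, -0.0, -1.0]]
contact_force: [-0.5, -3.4, 1.0]
gripper_width: 4.8
```

Run:
```python
from h import *
s=arm.state();print(s['clock'],s['tool_pos'],s['gripper_width'],s['contact_force'])
snap('wrist','w10')
crop('w10',130,130,350,310,3.5,'w10b')
```

```text
11.0 [521.48000859 -11.70193895 206.87657431] 4.842817139467127 [-0.4614599  -3.42091348  0.99231697]
```

View pics/w10b.png

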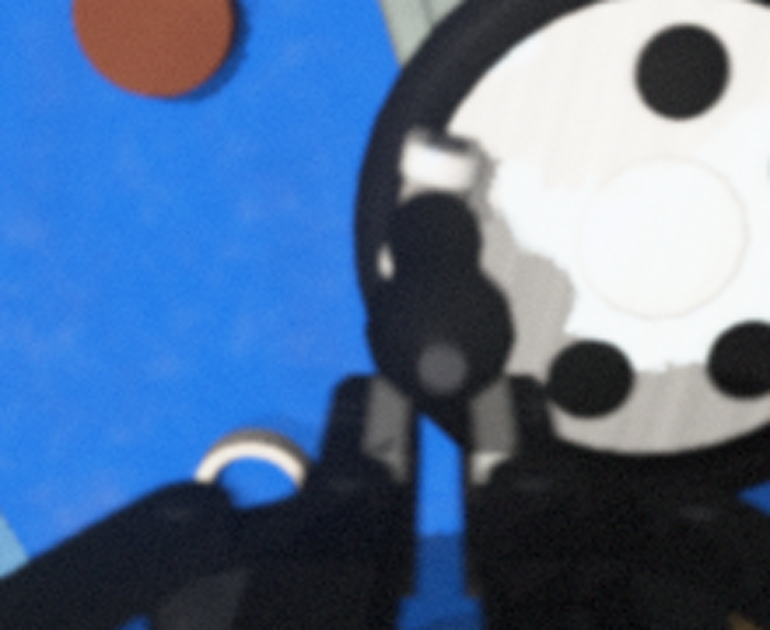

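Run:
```python
from h import *
w=load('w10');C=np.array([570.7,-21.8])
for u,v,z in((256.3,234.6,250.5),(255.7,222.5,239.5),(255.7,222.5,236),(252.5,178,190)):
    p=atz(w,u,v,z);d=p[:2]-C;print(p,np.hypot(*d),np.degrees(np.arctan2(d[1],d[0])), 'toolxy',(p[:2]-[521.5,-11.7])@[.359,.933],(p[:2]-[521.5,-11.7])@[.933,-.359])
```

```text
[527.79668675   4.03833741 250.5       ] 50.08307067158058 148.94172607500334 toolxy 16.944379350841007 0.22474560874419347
[528.0599188    5.49405778 239.5       ] 50.62748379127742 147.37655726321395 toolxy 18.397066761714367 -0.05226250381682784
[527.5057635    4.04199294 236.        ] 50.33438849930363 149.109009737272 toolxy 16.8433485057177 -0.047998117292663824
[530.00121058  16.45664121 190.        ] 55.85662053526476 136.77163479917357 toolxy 29.322080849926976 -2.1766047288475248
```

Request:
carry_out(
  plan=[
    {"dx":0,"dy":0,"dz":0,"rx":0,"ry":0,"rz":0,"grip":0},
    {"dx":0,"dy":0,"dz":0,"rx":0,"ry":0,"rz":0,"grip":0},
    {"dx":0,"dy":0,"dz":0,"rx":0,"ry":0,"rz":0,"grip":0},
    {"dx":0.9,"dy":0,"dz":0.2,"rx":0,"ry":0,"rz":0,"grip":0},
    {"dx":0.85,"dy":0,"dz":0.2,"rx":0,"ry":0,"rz":0,"grip":0},
    {"dx":0,"dy":0,"dz":0,"rx":0,"ry":0,"rz":0,"grip":0},
  ],
)

```text
clock: 11.8
tool_pos: [528.6, 8.3, 203.0]
tool_rot: [[0.357, 0.934, -0.001], [0.934, -0.357, 0.0], [0.0, -0.001, -1.0]]
contact_force: [-1.2, 0.0, 0.2]
gripper_width: 42.7
```

Run:
```python
from h import *
s=arm.state();print(s['clock'],s['tool_pos'],s['gripper_width'],s['contact_force'])
snap('wrist','w11')
crop('w11',130,130,350,310,3.5,'w11b')
```

```text
11.8 [528.57574811   8.33703442 202.97092757] 42.70044730372139 [-1.17833048  0.03323592  0.209946  ]
```

View pics/w11b.png

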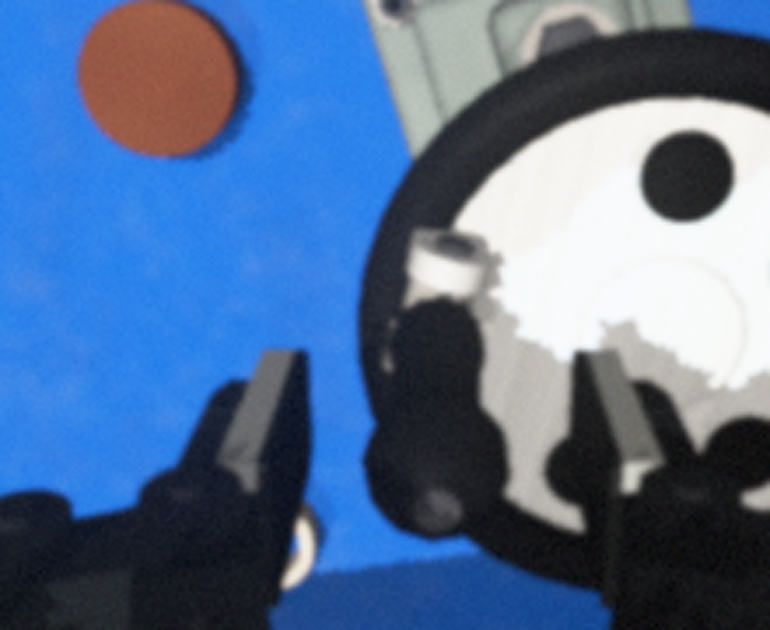

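Run:
```python
from h import *
w=load('w11');C=np.array([570.7,-21.8])
for u,v,z in((254.9,262.3,239.5),(254.9,262.3,235),(255,274.5,250)):
    p=atz(w,u,v,z);d=p[:2]-C;print(p,np.hypot(*d),np.degrees(np.arctan2(d[1],d[0])), 'toolxy',(p[:2]-[528.6,8.3])@[.359,.933],(p[:2]-[528.6,8.3])@[.933,-.359])
p=tri([(load('w10'),255.7,222.7),(w,254.9,262.3)]);print(p)
```

```text
[527.07079421   5.65483792 239.5       ] 51.548770333891795 147.81875353905903 toolxy -3.0169210947757015 -0.4771358130529468
[526.06657858   3.06387821 235.        ] 51.09163089190065 150.8791927823439 toolxy -5.79479991792032 -0.483914460960303
[526.99646566   5.24983756 250.        ] 51.39739901428176 148.24500445863796 toolxy -3.4214703881000017 -0.4010892199998196
[527.66902436   5.84357792 240.14972983]
```

Request:
carry_out(
  plan=[
    {"dx":-0.25,"dy":-0.04,"dz":0,"rx":0,"ry":0,"rz":0,"grip":-0.4},
    {"dx":0,"dy":0,"dz":0,"rx":0,"ry":0,"rz":0,"grip":-1},
    {"dx":0,"dy":0,"dz":0,"rx":0,"ry":0,"rz":0,"grip":-1},
    {"dx":0,"dy":0,"dz":0,"rx":0,"ry":0,"rz":0,"grip":-1},
    {"dx":0,"dy":0,"dz":0,"rx":0,"ry":0,"rz":0,"grip":-1},
  ],
  squeeze=50,
)

```text
clock: 12.48
tool_pos: [527.2, 5.1, 203.7]
tool_rot: [[0.358, 0.934, 0.0], [0.934, -0.358, -0.0], [-0.0, 0.0, -1.0]]
contact_force: [-0.0, -0.2, 2.0]
gripper_width: 19.0
```

```bash
sed -i 's/r=47+2.5.*; a=/r=51-min(1,max(0,(deg-100))\/60); a=/' wind.py; python3 wind.py 100 160 4; echo;python3 wind.py 160 220 4; python3 -c "
from h import *
s=arm.state();print(s['tool_pos'],s['gripper_width'])
snap('wrist','w12');crop('w12',130,130,350,310,3.5,'w12b')"
```

```text
1.25 0.44 0.05
1.1 0.74 0.05
0.86 1.0 0.05
0.57 1.17 0.05

0.27 1.28 0.05
-0.07 1.3 0.05
-0.41 1.24 0.05
-0.71 1.1 0.05
[527.1554301    5.09606737 203.66409388] 18.98931503635753
```

View pics/w12b.png

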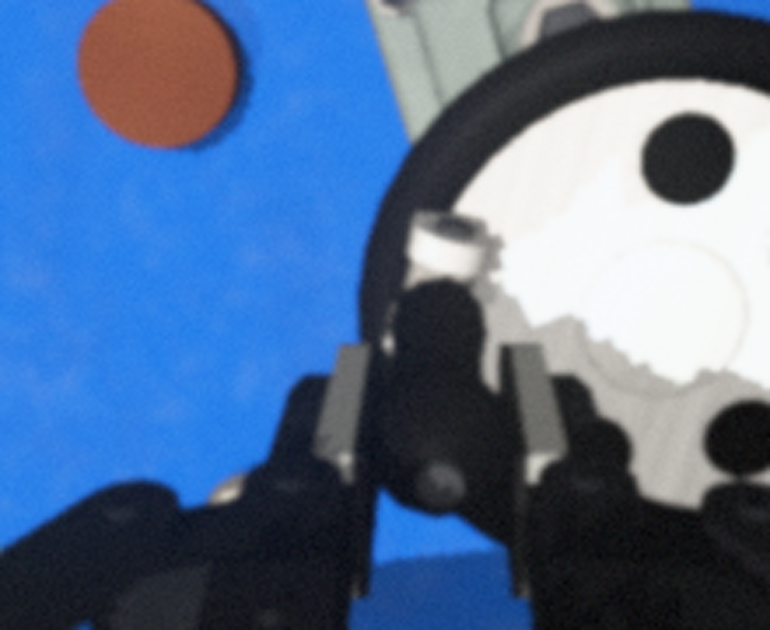

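Request:
carry_out(
  plan=[
    {"dx":1.25,"dy":0.44,"dz":0.05,"rx":0,"ry":0,"rz":0,"grip":-1},
    {"dx":1.1,"dy":0.74,"dz":0.05,"rx":0,"ry":0,"rz":0,"grip":-1},
    {"dx":0.86,"dy":1.0,"dz":0.05,"rx":0,"ry":0,"rz":0,"grip":-1},
    {"dx":0.57,"dy":1.17,"dz":0.05,"rx":0,"ry":0,"rz":0,"grip":-1},
    {"dx":0,"dy":0,"dz":0,"rx":0,"ry":0,"rz":0,"grip":-1},
  ],
)

```text
clock: 13.15
tool_pos: [572.3, 27.8, 201.7]
tool_rot: [[0.358, 0.934, -0.0], [0.934, -0.358, -0.002], [-0.002, 0.0, -1.0]]
contact_force: [-2.2, -2.2, 2.9]
gripper_width: 19.2
```

Run:
```python
from h import *
s=arm.state();p=s['tool_pos'];print(s['clock'],p,s['gripper_width'],s['contact_force']);d=p[:2]-[570.7,-21.8];print(np.hypot(*d),248.4-np.degrees(np.arctan2(d[1],d[0])))
snap('wrist','w13')
crop('w13',130,130,350,310,3.5,'w13b')
```

```text
13.15 [572.34572014  27.83515235 201.69087072] 19.18223601512034 [-2.16825624 -2.186828    2.89156608]
49.66242788980506 160.29902282905113
```

View pics/w13b.png

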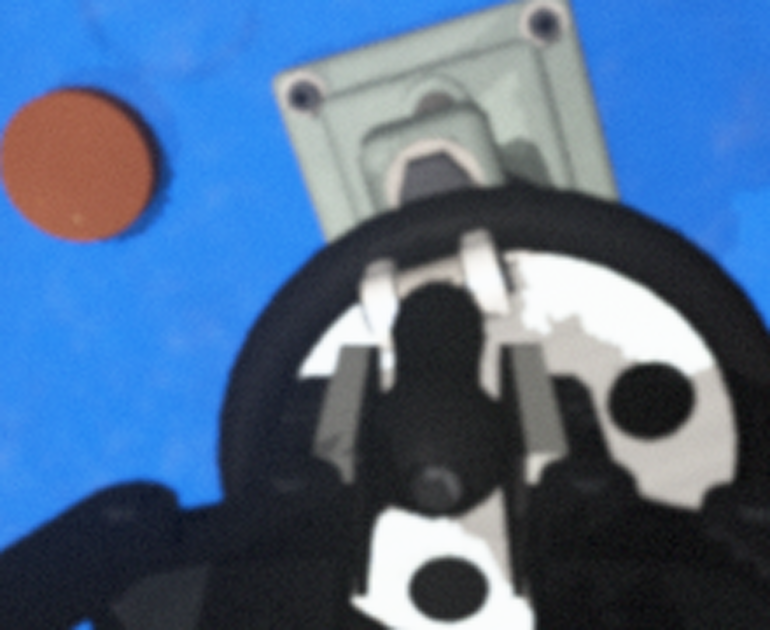

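```bash
python3 wind.py 160 250 6;echo; python3 wind.py 250 310 4; echo; python3 wind.py 310 370 4
```

```text
0.27 1.28 0.05
-0.07 1.3 0.05
-0.41 1.24 0.05
-0.71 1.1 0.05
-0.97 0.87 0.05
-1.17 0.59 0.05

-1.28 0.27 0.05
-1.3 -0.07 0.05
-1.24 -0.41 0.05
-1.1 -0.71 0.05

-0.87 -0.97 0.05
-0.59 -1.17 0.05
-0.27 -1.27 0.05
0.07 -1.31 0.05
```

Request:
carry_out(
  plan=[
    {"dx":0.27,"dy":1.28,"dz":0.05,"rx":0,"ry":0,"rz":0,"grip":-1},
    {"dx":-0.07,"dy":1.3,"dz":0.05,"rx":0,"ry":0,"rz":0,"grip":-1},
    {"dx":-0.41,"dy":1.24,"dz":0.05,"rx":0,"ry":0,"rz":0,"grip":-1},
    {"dx":-0.71,"dy":1.1,"dz":0.05,"rx":0,"ry":0,"rz":0,"grip":-1},
    {"dx":0,"dy":0,"dz":0,"rx":0,"ry":0,"rz":0,"grip":-1},
  ],
)

```text
clock: 13.82
tool_pos: [614.4, 2.7, 199.8]
tool_rot: [[0.358, 0.934, -0.001], [0.934, -0.358, 0.002], [0.001, -0.001, -1.0]]
contact_force: [-3.3, 0.1, 2.7]
gripper_width: 19.2
```

```bash
cat > st.py <<'E'
from h import *
s=arm.state();p=s['tool_pos'];d=p[:2]-[570.7,-21.8];r=np.hypot(*d);u=d/r;t=np.array([u[1],-u[0]]);f=s['contact_force']
print(round(s['clock'],2),p.round(1),'w',round(s['gripper_width'],1),'r',r.round(1),'turn',(248.4-np.degrees(np.arctan2(d[1],d[0]))).round(1),'F back-tang',-(f[:2]@t).round(2),'radial',(f[:2]@u).round(2),'z',f[2].round(1),'mom',s['ft_torque'].round(2))
E
python3 st.py; python3 -c "
from h import *
snap('wrist','w14');crop('w14',130,130,350,310,3.5,'w14b')"
```

```text
13.82 [614.4   2.7 199.8] w 19.2 r 50.1 turn 219.1 F back-tang 1.71 radial -2.88 z 2.7 mom [0.02 0.66 0.01]
```

View pics/w14b.png

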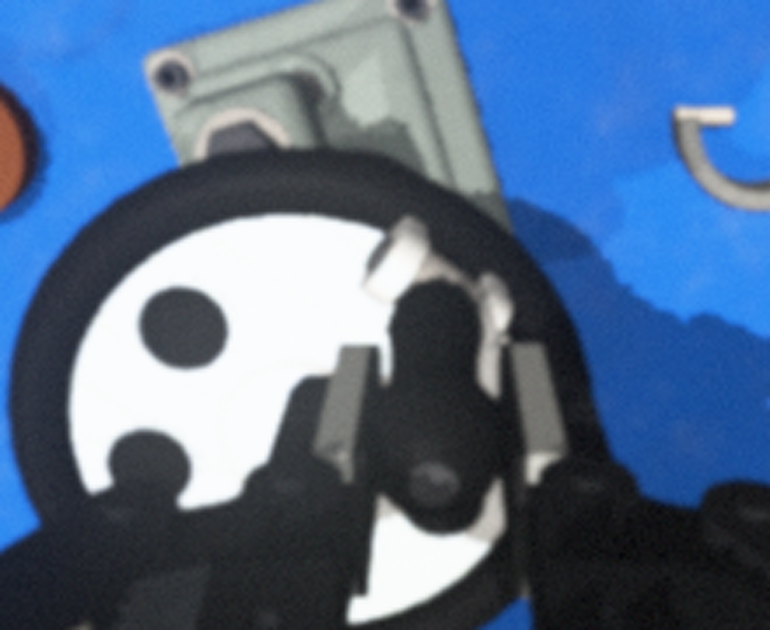

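Request:
carry_out(
  plan=[
    {"dx":-0.97,"dy":0.87,"dz":0.05,"rx":0,"ry":0,"rz":0,"grip":-1},
    {"dx":-1.17,"dy":0.59,"dz":0.05,"rx":0,"ry":0,"rz":0,"grip":-1},
    {"dx":-1.28,"dy":0.27,"dz":0.05,"rx":0,"ry":0,"rz":0,"grip":-1},
    {"dx":0,"dy":0,"dz":0,"rx":0,"ry":0,"rz":0,"grip":-1},
    {"dx":0,"dy":0,"dz":0,"rx":0,"ry":0,"rz":0,"grip":-1},
  ],
)

```text
clock: 14.5
tool_pos: [620.0, -35.2, 198.5]
tool_rot: [[0.358, 0.934, 0.003], [0.934, -0.358, 0.001], [0.002, 0.003, -1.0]]
contact_force: [2.5, 2.9, 3.4]
gripper_width: 19.3
```

```bash
python3 st.py; python3 -c "
from h import *
snap('wrist','w15');crop('w15',130,130,350,310,3.5,'w15b')"
```

```text
14.5 [620.  -35.2 198.5] w 19.3 r 51.1 turn 263.6 F back-tang 3.4 radial 1.61 z 3.4 mom [ 0.51 -0.68 -0.01]
```

View pics/w15b.png

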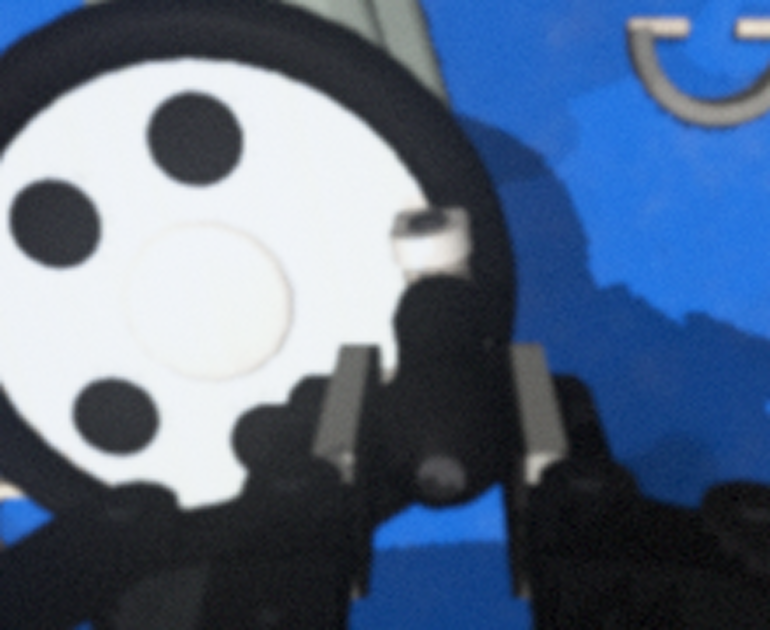

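Request:
carry_out(
  plan=[
    {"dx":-1.3,"dy":-0.07,"dz":0.05,"rx":0,"ry":0,"rz":0,"grip":-1},
    {"dx":-1.24,"dy":-0.41,"dz":0.05,"rx":0,"ry":0,"rz":0,"grip":-1},
    {"dx":-1.1,"dy":-0.71,"dz":0.05,"rx":0,"ry":0,"rz":0,"grip":-1},
    {"dx":0,"dy":0,"dz":0,"rx":0,"ry":0,"rz":0,"grip":-1},
    {"dx":0,"dy":0,"dz":0,"rx":0,"ry":0,"rz":0,"grip":-1},
  ],
)

```text
clock: 15.18
tool_pos: [596.2, -67.6, 197.1]
tool_rot: [[0.359, 0.933, 0.004], [0.933, -0.359, -0.004], [-0.003, 0.005, -1.0]]
contact_force: [4.4, -2.4, 1.8]
gripper_width: 19.6
```

```bash
python3 st.py; python3 wind.py 310 360 4;echo;python3 wind.py 360 405 3;echo;python3 wind.py 405 450 3; python3 -c "
from h import *
snap('wrist','w16');crop('w16',130,130,350,310,3.5,'w16b')"
```

```text
15.18 [596.2 -67.6 197.1] w 19.6 r 52.4 turn 309.3 F back-tang 2.63 radial 4.26 z 1.8 mom [-0.59 -1.08 -0.05]
-0.74 -0.79 0.04
-0.56 -0.94 0.04
-0.34 -1.04 0.04
-0.1 -1.08 0.05

0.18 -1.29 0.05
0.52 -1.2 0.05
0.8 -1.03 0.05

1.04 -0.78 0.05
1.22 -0.49 0.05
1.29 -0.16 0.05
```

View pics/w16b.png

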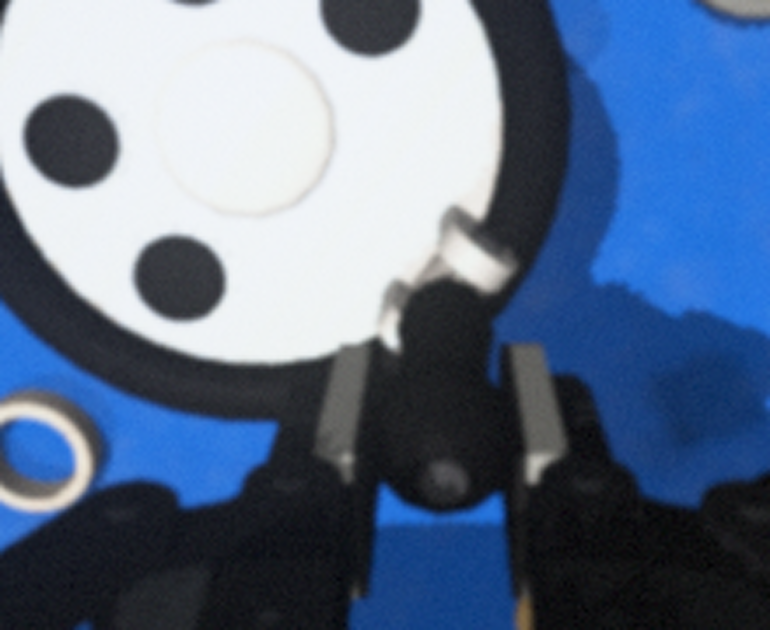

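Request:
carry_out(
  plan=[
    {"dx":-0.79,"dy":-0.73,"dz":0.04,"rx":0,"ry":0,"rz":0,"grip":-1},
    {"dx":-0.61,"dy":-0.88,"dz":0.04,"rx":0,"ry":0,"rz":0,"grip":-1},
    {"dx":-0.34,"dy":-1.04,"dz":0.04,"rx":0,"ry":0,"rz":0,"grip":-1},
    {"dx":-0.1,"dy":-1.08,"dz":0.05,"rx":0,"ry":0,"rz":0,"grip":-1},
    {"dx":0,"dy":0,"dz":0,"rx":0,"ry":0,"rz":0,"grip":-1},
    {"dx":0,"dy":0,"dz":0,"rx":0,"ry":0,"rz":0,"grip":-1},
  ],
)

```text
clock: 15.98
tool_pos: [553.7, -70.7, 195.2]
tool_rot: [[0.359, 0.933, 0.001], [0.933, -0.359, -0.003], [-0.002, 0.002, -1.0]]
contact_force: [3.0, -3.3, 2.7]
gripper_width: 19.2
```

```bash
sed -i 's/570.7,-21.8/571.5,-23.2/' st.py; python3 st.py; python3 -c "
from h import *
snap('wrist','w17');crop('w17',130,130,350,310,3.5,'w17b')"
```

```text
15.97 [553.7 -70.7 195.2] w 19.2 r 50.7 turn 359.0 F back-tang 3.95 radial 2.0 z 2.7 mom [-0.87 -0.69 -0.01]
```

View pics/w17b.png

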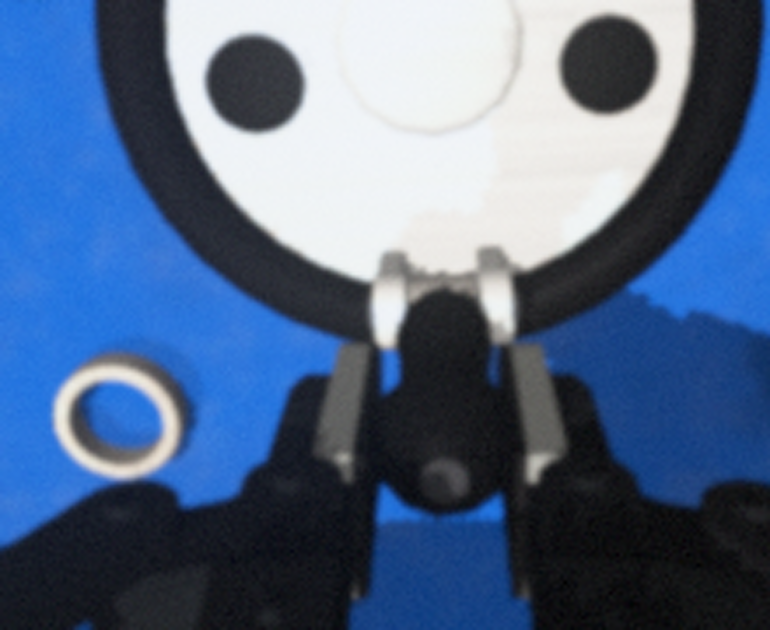

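Run:
```python
from h import *
snap('side','s17')
a=cv2.imread('pics/side0.png')[180:250,215:275];b=cv2.imread('pics/s17.png')[180:250,215:275]
cv2.imwrite('pics/cmp.png',cv2.resize(np.hstack([a,b]),None,fx=6.5,fy=6.5,interpolation=cv2.INTER_CUBIC))
```

```text
(no output)
```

View pics/cmp.png

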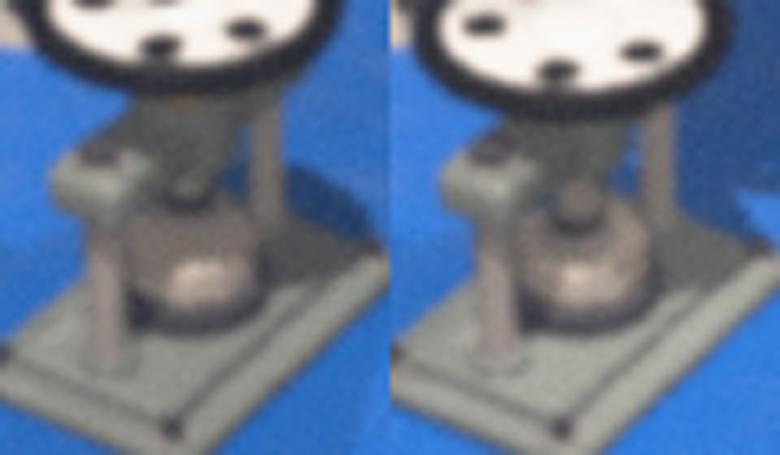

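Run:
```python
from h import *
a=cv2.imread('pics/side0.png')[198:236,228:262];b=cv2.imread('pics/s17.png')[198:236,228:262]
cv2.imwrite('pics/cmp.png',np.clip(1.5*cv2.resize(np.hstack([a,b]),None,fx=11,fy=11,interpolation=cv2.INTER_CUBIC).astype(float),0,255).astype(np.uint8))
c=load('s17')
for z in (40,50,60,70,80): print(z,(np.array(proj(c,(571.3,-23,z)))-(228,198))*11)
```

```text
40 [176.97844733 236.74900094]
50 [175.98970126 205.42889081]
60 [174.99389028 173.8559923 ]
70 [173.99095531 142.02774194]
80 [172.98083704 109.94155084]
```

View pics/cmp.png

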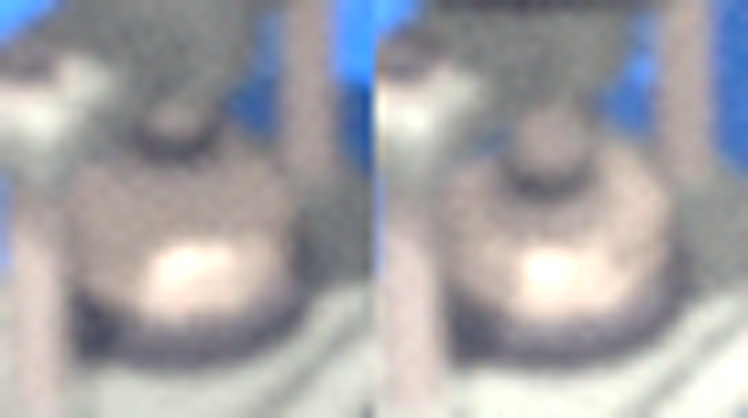

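Request:
carry_out(
  plan=[
    {"dx":0.18,"dy":-1.29,"dz":0.05,"rx":0,"ry":0,"rz":0,"grip":-1},
    {"dx":0.52,"dy":-1.2,"dz":0.05,"rx":0,"ry":0,"rz":0,"grip":-1},
  ],
)

```text
clock: 16.32
tool_pos: [532.7, -55.6, 194.1]
tool_rot: [[0.359, 0.933, 0.001], [0.933, -0.359, -0.004], [-0.003, 0.002, -1.0]]
contact_force: [2.9, -5.9, 4.0]
gripper_width: 19.4
```

```bash
python3 st.py
```

```text
16.32 [532.7 -55.6 194.1] w 19.4 r 50.6 turn 388.5 F back-tang 6.34 radial 1.54 z 4.0 mom [-1.19 -0.52 -0.  ]
```

Request:
carry_out(
  plan=[
    {"dx":0,"dy":0,"dz":0,"rx":0,"ry":0,"rz":0,"grip":-1},
    {"dx":0,"dy":0,"dz":0,"rx":0,"ry":0,"rz":0,"grip":-1},
    {"dx":0,"dy":0,"dz":0,"rx":0,"ry":0,"rz":0,"grip":-1},
  ],
)

```text
clock: 16.7
tool_pos: [531.2, -54.3, 194.0]
tool_rot: [[0.358, 0.934, -0.003], [0.934, -0.358, -0.001], [-0.001, -0.002, -1.0]]
contact_force: [-0.2, -2.9, 5.9]
gripper_width: 19.5
```

```bash
python3 st.py
```

```text
16.7 [531.2 -54.3 194. ] w 19.5 r 50.9 turn 390.8 F back-tang 2.16 radial 1.98 z 5.9 mom [-0.73  0.38 -0.04]
```

Request:
carry_out(
  plan=[
    {"dx":0.8,"dy":-1.03,"dz":0,"rx":0,"ry":0,"rz":0,"grip":-1},
    {"dx":1.04,"dy":-0.78,"dz":0,"rx":0,"ry":0,"rz":0,"grip":-1},
  ],
)

```text
clock: 16.95
tool_pos: [520.3, -32.0, 193.2]
tool_rot: [[0.36, 0.933, -0.005], [0.933, -0.36, -0.004], [-0.005, -0.003, -1.0]]
contact_force: [-1.0, -6.9, 3.2]
gripper_width: 19.2
```

```bash
python3 st.py
```

```text
16.95 [520.3 -32.  193.2] w 19.2 r 51.9 turn 418.6 F back-tang 6.67 radial 2.2 z 3.2 mom [-1.29  0.32 -0.03]
```

Request:
carry_out(
  plan=[
    {"dx":0,"dy":0,"dz":0,"rx":0,"ry":0,"rz":0,"grip":-1},
    {"dx":0,"dy":0,"dz":0,"rx":0,"ry":0,"rz":0,"grip":-1},
    {"dx":0,"dy":0,"dz":0,"rx":0,"ry":0,"rz":0,"grip":-1},
  ],
)

```text
clock: 17.32
tool_pos: [519.9, -30.0, 193.1]
tool_rot: [[0.358, 0.934, -0.005], [0.934, -0.358, 0.001], [-0.001, -0.005, -1.0]]
contact_force: [-4.1, -2.4, 5.0]
gripper_width: 18.9
```

```bash
python3 st.py; sed -i 's/570.7,-21.8/571.5,-23.2/' wind.py; for i in 420 450 480 510 540 570 600 630 660 ; do echo $i; python3 wind.py $i $((i+30)) 2;done
```

```text
17.32 [519.9 -30.  193.1] w 18.9 r 52.0 turn 420.9 F back-tang 1.84 radial 4.36 z 5.0 mom [-0.43  1.17  0.03]
420
1.21 -0.49 0.05
1.3 -0.15 0.05
450
1.29 0.18 0.05
1.2 0.52 0.05
480
1.03 0.81 0.05
0.78 1.04 0.05
510
0.49 1.21 0.05
0.15 1.3 0.05
540
-0.18 1.29 0.05
-0.52 1.2 0.05
570
-0.81 1.03 0.05
-1.04 0.78 0.05
600
-1.21 0.49 0.05
-1.3 0.15 0.05
630
-1.29 -0.18 0.05
-1.2 -0.52 0.05
660
-1.03 -0.81 0.05
-0.78 -1.04 0.05
```

Request:
carry_out(
  plan=[
    {"dx":1.16,"dy":-0.58,"dz":0.03,"rx":0,"ry":0,"rz":0,"grip":-1},
    {"dx":1.3,"dy":-0.15,"dz":0.03,"rx":0,"ry":0,"rz":0,"grip":-1},
  ],
)

```text
clock: 17.58
tool_pos: [522.1, -5.7, 192.2]
tool_rot: [[0.359, 0.933, -0.005], [0.933, -0.359, -0.002], [-0.003, -0.004, -1.0]]
contact_force: [-3.0, -5.5, 2.8]
gripper_width: 19.3
```

```bash
python3 st.py
```

```text
17.57 [522.1  -5.7 192.2] w 19.3 r 52.4 turn 87.9 F back-tang 6.23 radial 0.98 z 2.8 mom [-1.1   0.7   0.05]
```

Request:
carry_out(
  plan=[
    {"dx":0,"dy":0,"dz":0,"rx":0,"ry":0,"rz":0,"grip":-1},
    {"dx":0,"dy":0,"dz":0,"rx":0,"ry":0,"rz":0,"grip":-1},
    {"dx":0,"dy":0,"dz":0,"rx":0,"ry":0,"rz":0,"grip":-1},
  ],
)

```text
clock: 17.95
tool_pos: [522.9, -4.2, 192.2]
tool_rot: [[0.358, 0.934, -0.003], [0.934, -0.358, 0.002], [0.0, -0.003, -1.0]]
contact_force: [-3.7, 0.8, 1.5]
gripper_width: 19.1
```

```bash
python3 st.py;  python3 -c "
from h import *
snap('wrist','w18');crop('w18',130,130,350,310,3.5,'w18b')"
```

```text
17.95 [522.9  -4.2 192.2] w 19.1 r 52.1 turn 89.7 F back-tang 0.64 radial 3.77 z 1.5 mom [-0.04  0.97  0.03]
```

View pics/w18b.png

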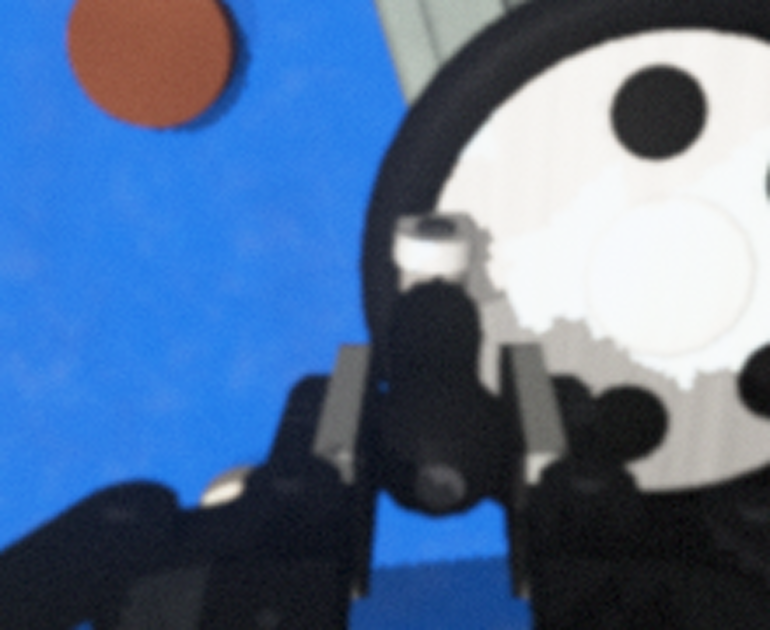

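Request:
carry_out(
  plan=[
    {"dx":1.29,"dy":0.18,"dz":0.05,"rx":0,"ry":0,"rz":0,"grip":-1},
    {"dx":1.2,"dy":0.52,"dz":0.05,"rx":0,"ry":0,"rz":0,"grip":-1},
  ],
)

```text
clock: 18.25
tool_pos: [537.3, 15.1, 191.3]
tool_rot: [[0.359, 0.933, -0.005], [0.933, -0.359, -0.002], [-0.004, -0.004, -1.0]]
contact_force: [-7.3, -4.0, 1.5]
gripper_width: 19.4
```

```bash
python3 st.py
```

```text
18.25 [537.3  15.1 191.3] w 19.4 r 51.3 turn 116.6 F back-tang 8.13 radial 1.91 z 1.5 mom [-0.81  1.59 -0.03]
```

Request:
carry_out(
  plan=[
    {"dx":0,"dy":0,"dz":0,"rx":0,"ry":0,"rz":0,"grip":-1},
    {"dx":0,"dy":0,"dz":0,"rx":0,"ry":0,"rz":0,"grip":-1},
    {"dx":0,"dy":0,"dz":0,"rx":0,"ry":0,"rz":0,"grip":-1},
  ],
)

```text
clock: 18.62
tool_pos: [538.7, 16.1, 191.3]
tool_rot: [[0.358, 0.934, -0.002], [0.934, -0.358, 0.0], [-0.0, -0.002, -1.0]]
contact_force: [-5.0, -1.0, -1.5]
gripper_width: 18.8
```

```bash
python3 st.py
```

```text
18.62 [538.7  16.1 191.3] w 18.8 r 51.1 turn 118.5 F back-tang 4.5 radial 2.45 z -1.5 mom [-0.2   1.06 -0.05]
```

Request:
carry_out(
  plan=[
    {"dx":1.03,"dy":0.81,"dz":0.05,"rx":0,"ry":0,"rz":0,"grip":-1},
    {"dx":0.78,"dy":1.04,"dz":0.05,"rx":0,"ry":0,"rz":0,"grip":-1},
  ],
)

```text
clock: 18.88
tool_pos: [560.6, 26.3, 190.4]
tool_rot: [[0.358, 0.934, -0.006], [0.934, -0.358, -0.0], [-0.002, -0.005, -1.0]]
contact_force: [-9.2, -1.4, 1.8]
gripper_width: 18.8
```

```bash
python3 st.py
```

```text
18.88 [560.6  26.3 190.4] w 18.8 r 50.6 turn 146.0 F back-tang 9.3 radial 0.59 z 1.8 mom [-0.41  2.04  0.01]
```

Request:
carry_out(
  plan=[
    {"dx":0,"dy":0,"dz":0,"rx":0,"ry":0,"rz":0,"grip":-1},
    {"dx":0,"dy":0,"dz":0,"rx":0,"ry":0,"rz":0,"grip":-1},
    {"dx":0,"dy":0,"dz":0,"rx":0,"ry":0,"rz":0,"grip":-1},
  ],
)

```text
clock: 19.25
tool_pos: [562.2, 26.5, 190.4]
tool_rot: [[0.358, 0.934, -0.002], [0.934, -0.358, 0.001], [-0.0, -0.003, -1.0]]
contact_force: [-5.3, -1.0, -0.3]
gripper_width: 19.0
```

```bash
python3 st.py
```

```text
19.25 [562.2  26.5 190.4] w 19.0 r 50.6 turn 147.8 F back-tang 5.39 radial -0.06 z -0.3 mom [-0.17  1.14  0.04]
```

Request:
carry_out(
  plan=[
    {"dx":0.22,"dy":0.48,"dz":0.02,"rx":0,"ry":0,"rz":0,"grip":-1},
    {"dx":0,"dy":0,"dz":0,"rx":0,"ry":0,"rz":0,"grip":-1},
    {"dx":0,"dy":0,"dz":0,"rx":0,"ry":0,"rz":0,"grip":-1},
    {"dx":0,"dy":0,"dz":0,"rx":0,"ry":0,"rz":0,"grip":-1},
  ],
)

```text
clock: 19.75
tool_pos: [566.2, 27.1, 190.3]
tool_rot: [[0.358, 0.934, -0.005], [0.934, -0.358, 0.001], [-0.001, -0.005, -1.0]]
contact_force: [-8.0, -0.8, 0.7]
gripper_width: 19.1
```

```bash
python3 st.py;  python3 -c "
from h import *
snap('wrist','w19');crop('w19',130,130,350,310,3.5,'w19b');snap('side','s19')
crop('s19',200,130,290,240,6,'s19b')"
```

```text
19.75 [566.2  27.1 190.3] w 19.1 r 50.6 turn 152.4 F back-tang 8.05 radial 0.01 z 0.7 mom [-0.07  1.73  0.01]
```

View pics/w19b.png

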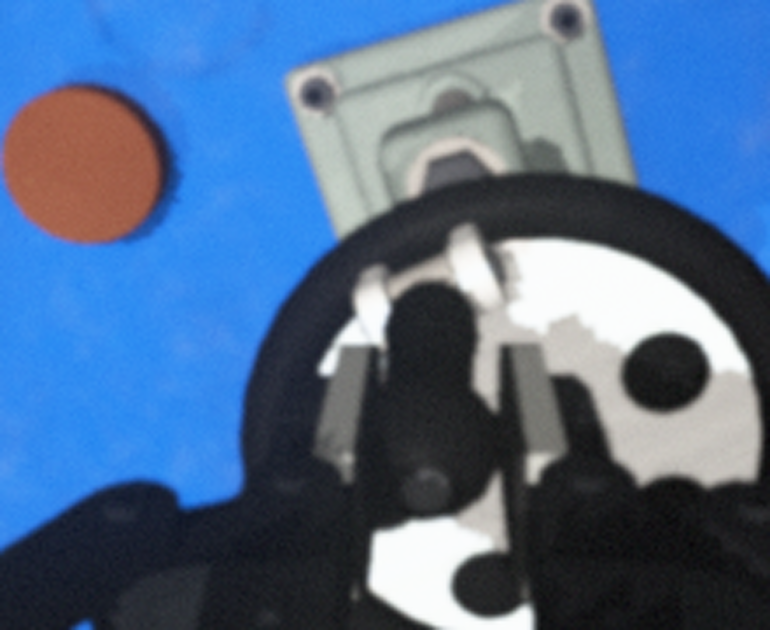

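View pics/s19b.png

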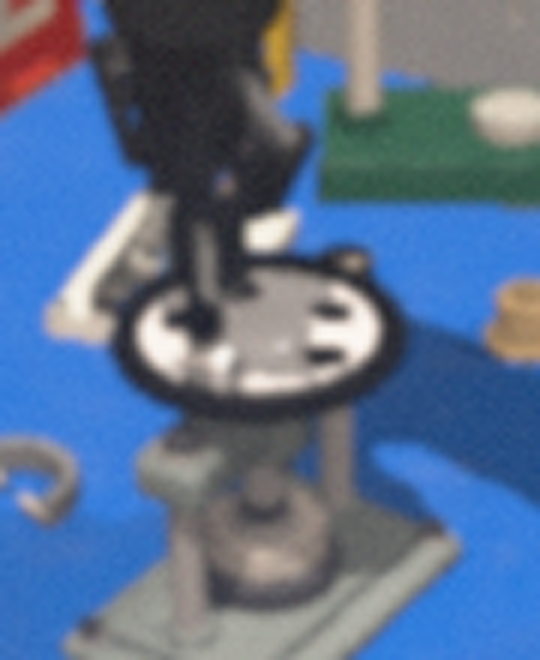

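Request:
carry_out(
  plan=[
    {"dx":0,"dy":0,"dz":0,"rx":0,"ry":0,"rz":0,"grip":0},
    {"dx":0,"dy":0,"dz":0,"rx":0,"ry":0,"rz":0,"grip":0},
    {"dx":0,"dy":0,"dz":0,"rx":0,"ry":0,"rz":0,"grip":0},
    {"dx":0,"dy":0,"dz":-0.5,"rx":0,"ry":0,"rz":0,"grip":0},
    {"dx":0,"dy":0,"dz":-0.5,"rx":0,"ry":0,"rz":-9,"grip":0},
    {"dx":0,"dy":0,"dz":0,"rx":0,"ry":0,"rz":-9,"grip":0},
    {"dx":0,"dy":0,"dz":0,"rx":0,"ry":0,"rz":-9,"grip":0},
    {"dx":0,"dy":0,"dz":0,"rx":0,"ry":0,"rz":0,"grip":0},
  ],
)

```text
clock: 20.85
tool_pos: [568.9, 26.7, 201.4]
tool_rot: [[-0.103, 0.995, 0.001], [0.995, 0.103, 0.0], [-0.0, 0.001, -1.0]]
contact_force: [-0.2, -0.6, 0.5]
gripper_width: 42.6
```

```bash
python3 st.py;  python3 -c "
from h import *
print(arm.state()['tool_rot'].round(3))
snap('wrist','w20');crop('w20',130,130,350,310,3.5,'w20b')"
```

```text
20.85 [568.9  26.7 201.4] w 42.6 r 49.9 turn 155.4 F back-tang 0.2 radial -0.56 z 0.5 mom [-0.   -0.02 -0.04]
[[-0.103  0.995  0.001]
 [ 0.995  0.103  0.   ]
 [-0.     0.001 -1.   ]]
```

View pics/w20b.png

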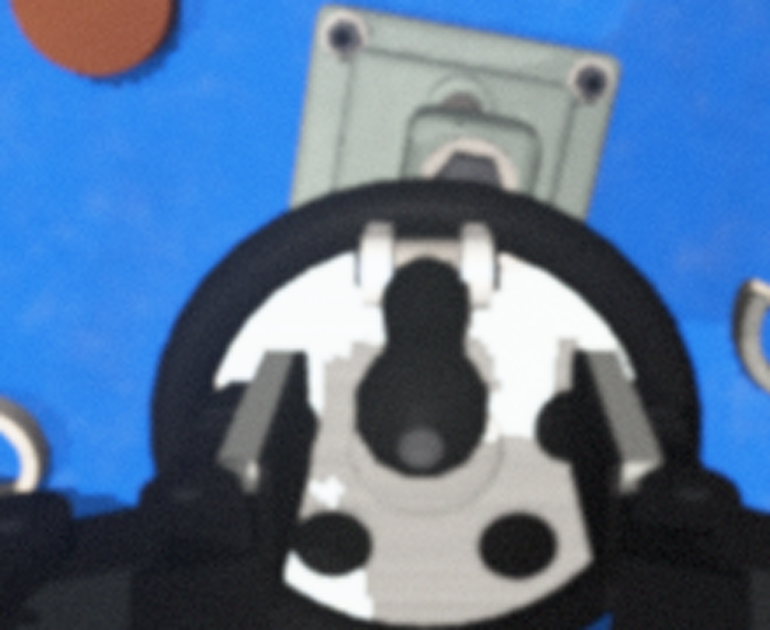

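Run:
```python
from h import *
w=load('w20');C=np.array([571.5,-23.2]);T=np.array([568.9,26.7]);X=[-.103,.995];Y=[.995,.103]
for u,v,z in((250.3,247,225.5),(250.3,257.3,236.5),(251,203,168)):
    p=atz(w,u,v,z);d=p[:2]-C;print(p,np.hypot(*d),np.degrees(np.arctan2(d[1],d[0])), 'toolxy',(p[:2]-T)@X,(p[:2]-T)@Y)
```

```text
[565.81279458  25.72501714 225.5       ] 49.254457740916486 96.6304924647066 toolxy -0.6521257903815956 -3.172192629753197
[566.01046448  25.60416579 236.5       ] 49.11192928945451 96.41770493085087 toolxy -0.7927328819381366 -2.9879587674565657
[564.76676128  31.95657657 168.        ] 55.56603677671937 96.95994516269386 toolxy 5.656017279690848 -3.5711451408357697
```

Request:
carry_out(
  plan=[
    {"dx":-0.07,"dy":-0.31,"dz":0.2,"rx":0,"ry":0,"rz":0,"grip":0},
    {"dx":0,"dy":0,"dz":0,"rx":0,"ry":0,"rz":0,"grip":-1},
    {"dx":0,"dy":0,"dz":0,"rx":0,"ry":0,"rz":0,"grip":-1},
    {"dx":0,"dy":0,"dz":0,"rx":0,"ry":0,"rz":0,"grip":-1},
    {"dx":0,"dy":0,"dz":0,"rx":0,"ry":0,"rz":0,"grip":-1},
    {"dx":0,"dy":0,"dz":0,"rx":0,"ry":0,"rz":0,"grip":-1},
  ],
  squeeze=35,
)

```text
clock: 21.65
tool_pos: [565.8, 25.6, 199.1]
tool_rot: [[-0.105, 0.995, 0.001], [0.995, 0.105, 0.0], [-0.0, 0.001, -1.0]]
contact_force: [1.1, 0.5, 0.5]
gripper_width: 19.3
```

Request:
carry_out(
  plan=[
    {"dx":-1.14,"dy":0,"dz":0.2,"rx":0,"ry":0,"rz":0,"grip":-1},
    {"dx":-1.08,"dy":0,"dz":0.42,"rx":0,"ry":0,"rz":0,"grip":-1},
    {"dx":-0.97,"dy":0,"dz":0.63,"rx":0,"ry":0,"rz":0,"grip":-1},
    {"dx":-0.83,"dy":0,"dz":0.81,"rx":0,"ry":0,"rz":0,"grip":-1},
    {"dx":0,"dy":0,"dz":0,"rx":0,"ry":0,"rz":0,"grip":-1},
  ],
)

```text
clock: 22.28
tool_pos: [569.9, -17.1, 178.1]
tool_rot: [[-0.102, 0.995, 0.0], [0.995, 0.102, -0.003], [-0.003, -0.0, -1.0]]
contact_force: [1.0, -3.2, 4.4]
gripper_width: 19.5
```

```bash
python3 st.py;  python3 -c "
from h import *
snap('wrist','w21');crop('w21',130,130,350,310,3.5,'w21b')"
```

```text
22.27 [569.9 -17.1 178.1] w 19.5 r 6.3 turn 143.7 F back-tang -0.1 radial -3.36 z 4.4 mom [-0.43 -0.2  -0.01]
```

View pics/w21b.png

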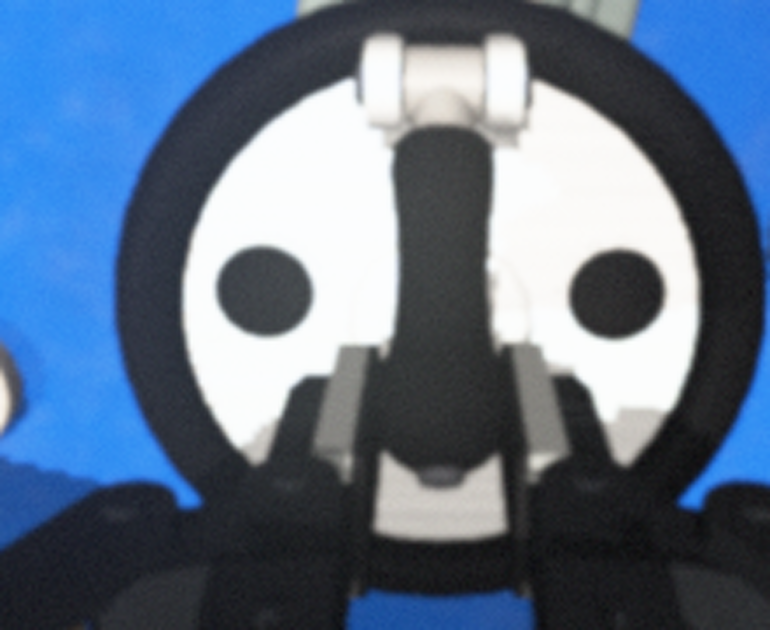

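Request:
carry_out(
  plan=[
    {"dx":-0.65,"dy":0,"dz":0.96,"rx":0,"ry":0,"rz":0,"grip":-1},
    {"dx":-0.45,"dy":0,"dz":1.07,"rx":0,"ry":0,"rz":0,"grip":-1},
    {"dx":-0.2,"dy":0,"dz":1.0,"rx":0,"ry":0,"rz":0,"grip":-1},
    {"dx":0,"dy":0,"dz":0,"rx":0,"ry":0,"rz":0,"grip":-1},
  ],
)

```text
clock: 22.82
tool_pos: [571.3, -29.9, 147.7]
tool_rot: [[-0.103, 0.995, 0.0], [0.995, 0.103, -0.005], [-0.005, -0.0, -1.0]]
contact_force: [1.7, -5.7, 1.3]
gripper_width: 19.6
```

```bash
python3 st.py;  python3 -c "
from h import *
snap('wrist','w22');crop('w22',130,130,350,310,3.5,'w22b')
w=load('w22')
zc=167.5;C=np.array([571.5,-23.2]);u=np.array([-.107,.994])
for th in(0,.1,.2,.3,.4,.5):
  q=C+(52-58*np.cos(th))*u; print(th,((np.array(proj(w,(*q,zc+58*np.sin(th))))-130)*3.5).round(0))
q=C+52*u;print('piv',((np.array(proj(w,(*q,zc)))-130)*3.5).round(0))
"
```

```text
22.82 [571.3 -29.9 147.7] w 19.6 r 6.7 turn 340.5 F back-tang 1.89 radial 5.66 z 1.3 mom [-0.99 -0.31 -0.07]
0 [446. 390.]
0.1 [446. 406.]
0.2 [447. 419.]
0.3 [447. 429.]
0.4 [447. 436.]
0.5 [447. 440.]
piv [445.  39.]
```

View pics/w22b.png

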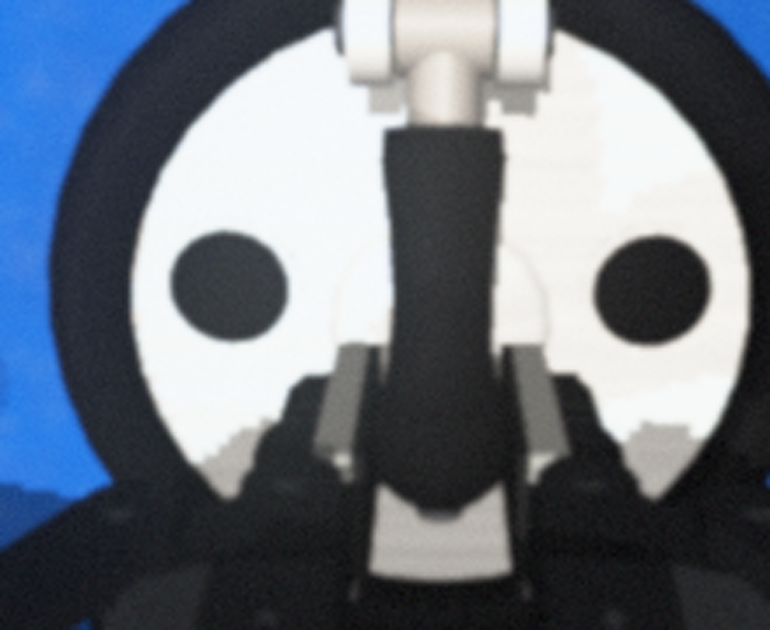

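Request:
carry_out(
  plan=[
    {"dx":0,"dy":0,"dz":0,"rx":0,"ry":0,"rz":0,"grip":-0.1},
    {"dx":0,"dy":0,"dz":0,"rx":0,"ry":0,"rz":0,"grip":-0.1},
    {"dx":0,"dy":0,"dz":-1.5,"rx":0,"ry":0,"rz":0,"grip":-0.1},
    {"dx":0,"dy":0,"dz":-3.5,"rx":0,"ry":0,"rz":0,"grip":-0.1},
    {"dx":0,"dy":0,"dz":0,"rx":0,"ry":0,"rz":0,"grip":-1},
    {"dx":0,"dy":0,"dz":0,"rx":0,"ry":0,"rz":0,"grip":-1},
    {"dx":0,"dy":0,"dz":0,"rx":0,"ry":0,"rz":0,"grip":-1},
    {"dx":0,"dy":0,"dz":0,"rx":0,"ry":0,"rz":0,"grip":-1},
    {"dx":0,"dy":0,"dz":0,"rx":0,"ry":0,"rz":0,"grip":-1},
  ],
)

```text
clock: 24.0
tool_pos: [570.7, -27.2, 197.3]
tool_rot: [[-0.105, 0.995, -0.001], [0.995, 0.105, 0.0], [0.0, -0.001, -1.0]]
contact_force: [0.1, -0.8, 0.3]
gripper_width: 0.2
```

```bash
python3 st.py;  python3 -c "
from h import *
snap('wrist','w23');crop('w23',130,110,350,290,3.5,'w23b')
w=load('w23')
zc=167.5;C=np.array([571.5,-23.2]);u=np.array([-.107,.994])
for th in(0,.1,.2,.3,.4,.5):
  q=C+(52-58*np.cos(th))*u; print(th,((np.array(proj(w,(*q,zc+58*np.sin(th))))-(130,110))*3.5).round(0))
q=C+52*u;print('piv',((np.array(proj(w,(*q,zc)))-(130,110))*3.5).round(0))
"
```

```text
24.0 [570.7 -27.2 197.3] w 0.2 r 4.1 turn 349.9 F back-tang 0.24 radial 0.72 z 0.3 mom [-0.02 -0.    0.01]
0 [446. 365.]
0.1 [446. 374.]
0.2 [446. 380.]
0.3 [446. 385.]
0.4 [447. 386.]
0.5 [447. 385.]
piv [446.  94.]
```

View pics/w23b.png

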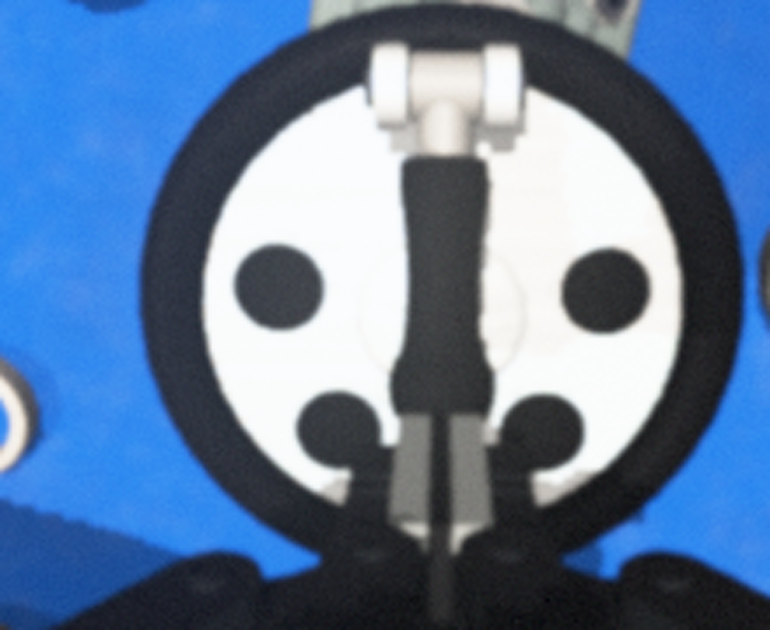

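Request:
carry_out(
  plan=[
    {"dx":-0.2,"dy":0.1,"dz":0.8,"rx":0,"ry":0,"rz":0,"grip":-1},
    {"dx":0,"dy":0,"dz":0.8,"rx":0,"ry":0,"rz":0,"grip":-1},
    {"dx":0,"dy":0,"dz":0.7,"rx":0,"ry":0,"rz":0,"grip":-1},
    {"dx":0,"dy":0,"dz":0.5,"rx":0,"ry":0,"rz":0,"grip":-1},
    {"dx":0,"dy":0,"dz":0,"rx":0,"ry":0,"rz":0,"grip":-1},
  ],
)

```text
clock: 24.68
tool_pos: [571.8, -28.9, 169.3]
tool_rot: [[-0.105, 0.994, -0.001], [0.994, 0.105, 0.001], [0.001, -0.001, -1.0]]
contact_force: [0.3, 0.2, -0.2]
gripper_width: -0.0
```

Request:
carry_out(
  plan=[
    {"dx":0,"dy":0,"dz":0.4,"rx":0,"ry":0,"rz":0,"grip":-1},
    {"dx":0,"dy":0,"dz":0.4,"rx":0,"ry":0,"rz":0,"grip":-1},
    {"dx":0,"dy":0,"dz":0,"rx":0,"ry":0,"rz":0,"grip":-1},
  ],
)

```text
clock: 25.05
tool_pos: [573.0, -29.4, 163.2]
tool_rot: [[-0.105, 0.995, 0.002], [0.995, 0.105, -0.001], [-0.001, 0.002, -1.0]]
contact_force: [-0.8, -0.9, 3.9]
gripper_width: 0.2
```

Request:
carry_out(
  plan=[
    {"dx":0,"dy":0,"dz":0.15,"rx":0,"ry":0,"rz":0,"grip":-1},
    {"dx":0,"dy":0,"dz":0.15,"rx":0,"ry":0,"rz":0,"grip":-1},
    {"dx":0,"dy":0,"dz":0,"rx":0,"ry":0,"rz":0,"grip":-1},
  ],
)

```text
clock: 25.42
tool_pos: [574.0, -29.5, 162.1]
tool_rot: [[-0.105, 0.994, 0.006], [0.994, 0.105, -0.001], [-0.002, 0.006, -1.0]]
contact_force: [-0.7, -0.5, 9.1]
gripper_width: 0.1
```

```bash
python3 st.py;  python3 -c "
from h import *
snap('side','s23');crop('s23',200,130,290,240,6,'s23b')"
```

```text
25.43 [574.  -29.5 162.1] w 0.1 r 6.8 turn 316.6 F back-tang -0.86 radial 0.18 z 9.1 mom [-0.09  0.06 -0.02]
```

View pics/s23b.png

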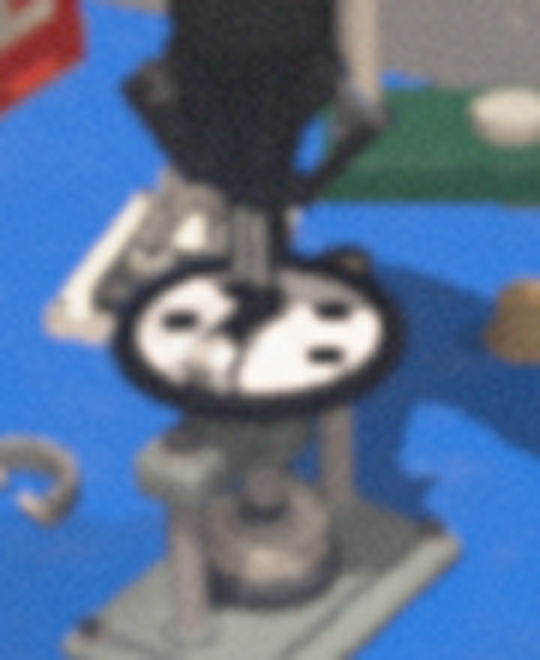

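Request:
carry_out(
  plan=[
    {"dx":0,"dy":0,"dz":-1,"rx":0,"ry":0,"rz":0,"grip":-1},
    {"dx":0,"dy":0,"dz":-4,"rx":0,"ry":0,"rz":0,"grip":-1},
    {"dx":-2.0,"dy":0,"dz":-5,"rx":0,"ry":0,"rz":0,"grip":-1},
    {"dx":-3.0,"dy":0,"dz":-3,"rx":0,"ry":0,"rz":0,"grip":-1},
    {"dx":-3.0,"dy":0,"dz":0,"rx":0,"ry":0,"rz":0,"grip":-1},
    {"dx":0,"dy":0,"dz":0,"rx":0,"ry":0,"rz":0,"grip":-1},
    {"dx":0,"dy":0,"dz":0,"rx":0,"ry":0,"rz":0,"grip":-1},
  ],
)

```text
clock: 26.35
tool_pos: [580.3, -108.0, 288.0]
tool_rot: [[-0.105, 0.994, -0.002], [0.994, 0.105, 0.001], [0.002, -0.002, -1.0]]
contact_force: [-0.3, -0.1, -0.2]
gripper_width: -0.2
```

```bash
python3 st.py;  python3 -c "
from h import *
snap('wrist','w24');crop('w24',150,20,330,200,3.3,'w24b');snap('side','s24');snap('top','t24')
a=cv2.imread('pics/s24.png')[150:250,195:295];cv2.imwrite('pics/s24b.png',cv2.resize(a,None,fx=5.9,fy=5.9,interpolation=cv2.INTER_CUBIC))
w=load('w24')
zc=167.5;C=np.array([571.5,-23.2]);u=np.array([-.107,.994])
for th in(0,.1,.2,.3,.4):
  q=C+(52-58*np.cos(th))*u; print(th,((np.array(proj(w,(*q,zc+58*np.sin(th))))-(150,20))*3.3).round(0), ((np.array(proj(load('s24'),(*q,zc+58*np.sin(th))))-(195,150))*5.9).round(0))
for P in (C+52*u,C): print('piv/C',((np.array(proj(w,(*P,zc)))-(150,20))*3.3).round(0))
"
```

```text
26.35 [ 580.3 -108.   288. ] w -0.2 r 85.3 turn 332.5 F back-tang -0.27 radial 0.04 z -0.2 mom [ 0.04  0.02 -0.01]
0 [350. 279.] [288. 179.]
0.1 [350. 278.] [287. 168.]
0.2 [350. 274.] [286. 159.]
0.3 [350. 268.] [285. 150.]
0.4 [350. 260.] [282. 141.]
piv/C [350.  70.]
piv/C [350. 258.]
```

View pics/w24b.png

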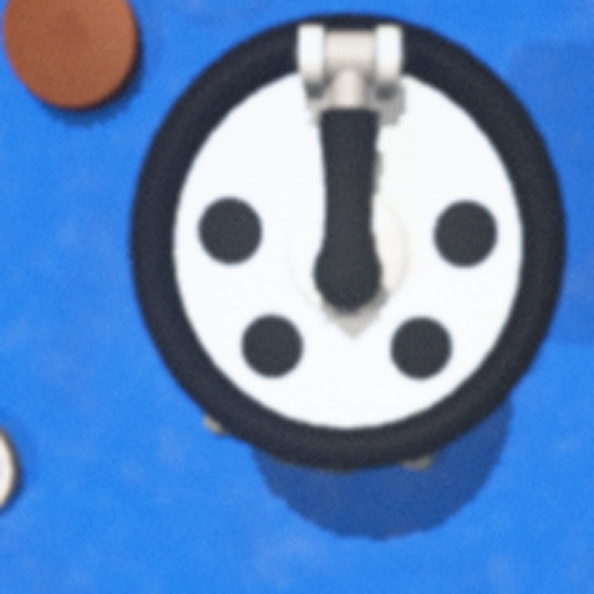

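View pics/s24b.png

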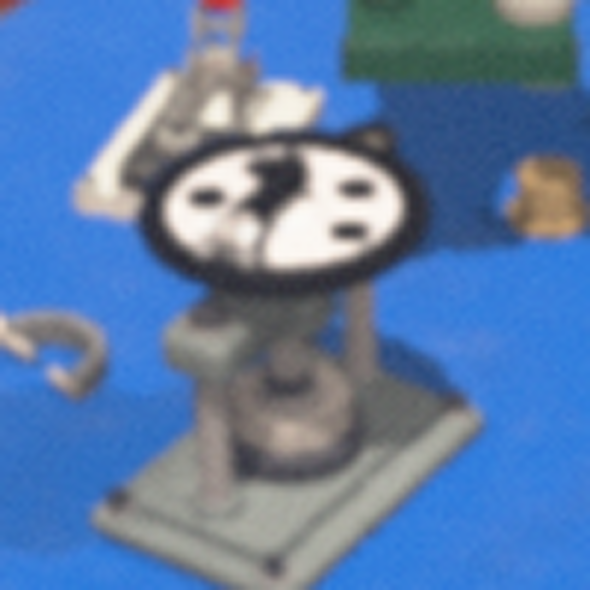

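```bash
python3 -c "
from h import *
a=cv2.imread('pics/top0.png');b=cv2.imread('pics/t24.png');d=cv2.absdiff(a,b).max(2)
for n,(u,v) in dict(ring=(293,241),coupon=(153,226),bush=(350,178),sq=(137,174)).items(): print(n,d[v-12:v+12,u-12:u+12].mean())
print(arm.finish_job())"
```

```text
ring 84.67013888888889
coupon 11.760416666666666
bush 35.661458333333336
sq 11.28298611111111
the job is handed in; nothing more can be done
None
```

View pics/t24.png

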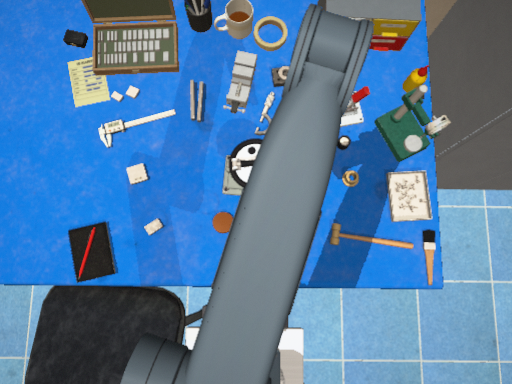

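I swung the handle up, wound the wheel clockwise until the crank stiffened, and folded the handle back into the wheel. The job is handed in; no verdict was given.

**Winding:** The wheel turned about 1.4 turns in all. Running free, the crank needed about 6.3 N while moving and about 2 N standing still. I stopped at about 9.3 N moving, 5.4 N still, plus a last few degrees. By your figures that is roughly 80 to 120 N on the block. I could not measure the block force directly.

**Slips on the way:**
- The first pinch was too high and slid off the ball, so I gripped again lower.
- The ball then squeezed out of the pads after about 100° of winding, with the handle staying up, and I re-gripped it centred.

**Folding:** I took the handle down by the ball, then pressed it with shut fingers against a hard stop (9 N). The last wrist and side pictures show it lying flat, about 0 to 0.1 rad.

**Last checks:**
- The side picture shows the foot down on the block, and the block in place on the anvil.
- The arm stands clear, with a force reading of about 0.
- In the last top picture the coupon, square block and bush sit where they were. The crude picture difference flagged the bush, which I put down to the arm's shadow.
- The arm hides the steel ring in that picture, so its place was not confirmed there. The tool never went down near it.

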